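Tip a sterile impression tray out of its covered tin

TASK

Carry the covered steel tin from the right-hand worktop to the left, pinching the lid's upright tab against the tin's grip rail so that the fingers hold the loose lid shut all the way, and stand it on the worktop beside the instrument tray. Only there slide the lid fully back, pinch tab and rail again so that it stays open, and tip the impression tray over the spout into the instrument tray from close above, never touching it with the fingers. Finally stand the tin upright on the worktop beside the instrument tray with its lid still on it, disturbing nothing else.

Things in the scene. Friction and masses are not known exactly. Their poses are not given: they have to be found in the camera images.
- tin: Steel transfer tin on the right-hand worktop, 140 (x) x 79 (y) x 66 mm, 0.35 kg, loose. Origin: on its underside, midway between the side walls' outer faces (74 mm apart) and ends; z up, spout at the -x end, grip rail on the +y side. Side walls 3 mm thick, 33 mm high; end wall at +x 27 mm high; floor 3 mm thick. Without the grip it balances near its origin, with the lid shut or open.
- spout_lip (a point): Middle of the tin's spout lip, at (-68, 0, 19) mm of the tin. A 20 degree ramp, 44 mm long, leads up to it from the floor. The contents start to slide on a slope of about 10 degrees, so they leave over the lip at a tip of over 30 degrees, spout down; 40 degrees empties it surely. The tin's lowest front corners lie at x = -70, z = 0 mm.
- grip_rail (a point): Middle of the top edge of the tin's grip rail: upright flat steel plate along the +y side, y = 37 to 42 mm, x = -49 to +55 mm of the tin, its top at z = 66 mm. Two small stop blocks on its inner face keep the lid's tab between x = -41 and +46 mm.
- lid: Loose flat steel lid on the tin's side walls, plate 138 x 73 x 3 mm, 0.12 kg. Origin: middle of the plate's underside, axes as the tin's; shut, it lies at (0, 0, 33) mm of the tin, plate top at z = 36. Ribs guide it along x with 1 to 1.5 mm of play; it slides up to 56 mm towards the tin's +x end, till the rear stop. Nothing fastens it: it can fall off. A 9 mm flap hangs at its -x edge.
- lid_tab (a point): Middle of the top edge of the lid's upright steel tab, at (-25, 33.5, 33) mm of the lid; the tab is 30 (x) x 5 (y) mm and 30 mm high above the plate. It stands 1 mm inside the tin's grip rail, tops level; pinched together from above, across y, tab and rail are 10 mm thick.
- lid_knob (a point): Middle of the top of the lid's black block knob for sliding it, at (35, -8, 26) mm of the lid; 26 (x) x 12 (y) mm, 18 mm high, on a narrower 5 mm neck.
- impression_tray: Sterile polished steel impression tray (horseshoe with a handle), 70 x 62 x 17 mm, 55 g, slippery; starts hidden inside the tin on its floor, handle towards the tin's +x end. Origin: centre of its underside; x along the handle. Not to be touched by the fingers.
- instrument_tray: Shallow stainless instrument tray with a rolled rim, 137 (x) x 257 (y) x 19 mm, 0.5 kg, loose, on the left-hand worktop. Origin: centre of its underside; floor 2 mm thick, 118 x 238 mm inside the rim. The worktop just beyond it (+x side) is free: the tin, spout towards it, stands clear with its origin 165 mm from this origin.
- bottle_dropper: Bystander: white dropper bottle, 29 mm across, 81 mm high, upright behind the free worktop on the left, beside a fixed shorter dark bottle. Origin: centre of its underside.
- spool_2: Bystander: flat wire spool, 46 x 37 x 14 mm, on the right-hand worktop behind the tin. Origin: centre of its underside.
- dappen_dish: Bystander: small glass dish, 33 mm across, 25 mm high, on the right-hand worktop near the middle gap. Origin: centre of its underside.

How it is judged:
By the outcome, as a careful person would: the job done as asked, in the order asked, and still so for the second after the job is handed in, with the robot touching nothing.
It also fails if it takes over 72 s, if anything falls off the work surface, if the arm or the gripper's body presses on something with over 40 N, if the wrist force passes 120 N, or if a joint passes its speed limit or range.

ROBOT

A 6-joint arm with a two-finger parallel gripper is mounted at the origin on a cart in front of the work surface, level with it; the furniture and walls round the work are solid. World frame = base frame: x ahead of the robot, y to its left, z up, the work surface at z = 0. Lengths are in mm, angles in rad, forces in N, time in s.
With the tool pointing down it reaches from about 325 to 875 mm from the base axis. Payload 4.4 kg.
Tool frame: the origin (TCP) lies on the centre line of the jaws, within the pads' length; the fingertips stand ahead of it and the grasp point (between the pads) lies 6 mm ahead of it (ctrl.tcp_to_tips is the z of the fingertips in the tool frame, in mm); z points along the fingers, y is the direction in which the jaws open and shut (so a half turn about z gives the same grasp; the last joint's range is limited). The gripper opens to 85 mm and grips with 20 to 120 N. Pads are 22 mm wide; open, the fingers measure 114 mm over their backs; the gripper's body (76 mm by 85 mm) begins 54 mm behind the grasp point. The pads swing forward as they close: fully open they stand 13 mm farther back than shut.
Start: joints at [-1.496, 0.207, 1.542, -0, 1.393, -0.15], TCP at [128.161, -560.537, 234.282] pointing down, gripper open.
Joint ranges: [-2.73, 2.73], [-0.86, 2.22], [0.23, 2.46], [-1.11, 4.25], [0.08, 2.63], [-2.82, 2.82]. Speed limits (rad/s): [2.79, 2.79, 3.14, 3.14, 3.14, 3.14].

INTERFACE

Orientations are given as a 3x3 rotation matrix whose columns are the frame's x, y, z axes.
In Python, from plant import ctrl, sensors, optics gives the robot as it stands. Calls block until the motion is done:
- ctrl.move_ptp(position, orientation): joint-space move of the TCP to a pose.
- ctrl.move_l(position, rot=None, vel=150, threshold=None): straight line of the TCP; rot=None keeps the orientation; vel is the mean speed in mm/s. With threshold (N) it stops when the force on the tool has changed by that much, and returns True; else False.
- ctrl.set_joints(angles): joint-space move.
- ctrl.gripper_to(opening, force=None): finger opening in mm; force is the grip in N (None keeps the last); returns when the fingers have stopped.
- ctrl.hold(seconds).
- ctrl.solve_ik(position, orientation): joint angles nearest the present ones, or None.
- sensors.read_state(): the state.
- optics.grab_frame(name): name is "scene" or "top" or "wrist"; returns (picture, depth): 480x640x3 uint8, red, green, blue; 480x640 float32, mm along the optical axis (not along the pixel's ray), 0 where there is no reading.
- optics.camera_params(name): a dict with "mtx" (3x3 intrinsics, pixels), "k1" (the pictures are not rectified: a ray, as slopes to the right and down, at radius r is drawn at 1 + k1 r^2 times it, then the intrinsics apply), "R" (3x3) and "t" (3): a world point X has camera coordinates R X + t; the wrist camera has in their place "T_tool_cam" (4x4, takes a point from camera to tool coordinates, whose origin is the TCP and whose axes are the flange's). Camera axes: x right, y down, z forward; pixel columns grow to the right and rows downward; lengths in mm; the calibration is good to about 2 mm. A picture is of the moment at which its call begins: read the wrist's pose just before it. camera_params takes no time and is no camera call.
A pose or a line that the arm cannot do raises ctrl.MotionError and nothing moves.
- ctrl.finish_job(): hands the job in, once; it reports no verdict.
The state is a dict: "t": time; "q": joint angles; "qvel": joint speeds; "tau": joint torques, N m; "eef_pos": TCP position; "eef_rot": TCP orientation; "force": force on the tool from outside, world axes, zero at the start; "wrist_torque": the same for the moment, N m; "grip_width": finger opening in mm.
Only numpy, scipy, OpenCV 4.12 (cv2) and the standard library are available. Lean on these libraries where they do the work, as an engineer would, in place of code of your own. Each camera call takes 0.05 s, during which the arm holds its last target.

## Working session

There is one attempt and no reset: what is moved stays moved. The work goes in short steps, each a Python script; the robot and the scene stay as the last script left them, time stands still between calls to the robot, and variables do not carry over. Pictures are saved under pics/ and viewed, and the job is handed in when it is done.

```bash
ls; mkdir -p pics
python3 - <<'E'
from plant import ctrl, sensors, optics
import cv2
s=sensors.read_state(); print(s)
print(ctrl.tcp_to_tips)
for n in ["scene","top","wrist"]:
    p,d=optics.grab_frame(n); cv2.imwrite(f"pics/{n}0.png",p[:,:,::-1])
    import numpy as np; np.save(f"pics/{n}0_d.npy",d); print(n,optics.camera_params(n))
E
```

```text
pics
{'t': 0.0, 'q': array([-1.49653074e+00,  2.07479197e-01,  1.54297312e+00,  6.47777057e-06,
        1.39352430e+00, -1.50521622e-01]), 'qvel': array([ 0.00088297,  0.00052539,  0.00102039, -0.00062096, -0.00057463,
       -0.00197557]), 'tau': array([ 1.42491306e-03, -3.83037722e+01, -2.91593242e+01, -2.85348534e-05,
        1.03158387e-02,  1.12220437e-05]), 'eef_pos': array([ 128.0880866 , -559.76437573,  233.08307914]), 'eef_rot': array([[ 9.74841848e-01,  2.22897606e-01, -1.70524692e-04],
       [ 2.22897374e-01, -9.74839016e-01,  2.37786037e-03],
       [ 3.63785261e-04, -2.35604730e-03, -9.99997158e-01]]), 'force': array([ 0.02032996, -0.18477883, -0.08064834]), 'wrist_torque': array([-0.0212449 ,  0.02688494, -0.04051617]), 'grip_width': 85.36078911233261}
25.0
scene {'mtx': array([[438.49189068,   0.        , 316.97970901],
       [  0.        , 438.49189068, 244.03993806],
       [  0.        ,   0.        ,   1.        ]]), 'k1': 0.007208637037231813, 'R': array([[-0.5556971 , -0.83111892,  0.02102549],
       [-0.43432948,  0.26864841, -0.85975923],
       [ 0.7089137 
[... 345 characters left out ...]
.9980599 , -0.00949159, -0.06153322],
       [ 0.06165101, -0.01266023, -0.99801747]]), 't': array([  28.17022652,  519.80030807, 1116.92550027])}
wrist {'mtx': array([[349.93536195,   0.        , 320.58814485],
       [  0.        , 349.93536195, 237.2393852 ],
       [  0.        ,   0.        ,   1.        ]]), 'k1': -0.032095443343858235, 'T_tool_cam': array([[ 2.03566206e-04, -9.62377681e-01, -2.71715214e-01,
         6.90249328e+01],
       [ 9.99998891e-01, -2.05031730e-04,  1.47538276e-03,
         3.96654409e-01],
       [-1.47558568e-03, -2.71715213e-01,  9.62376572e-01,
        -1.40566538e+02],
       [ 0.00000000e+00,  0.00000000e+00,  0.00000000e+00,
         1.00000000e+00]])}
```

View pics/scene0.png

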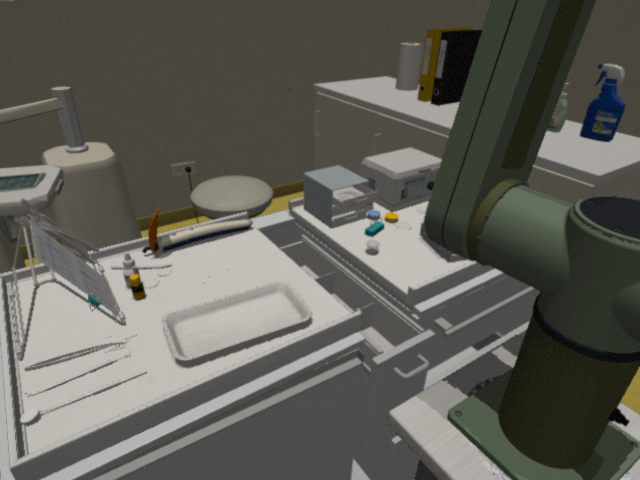

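View pics/top0.png

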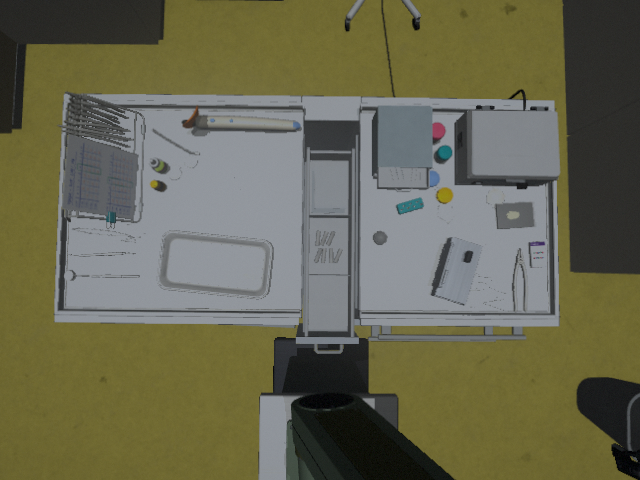

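View pics/wrist0.png

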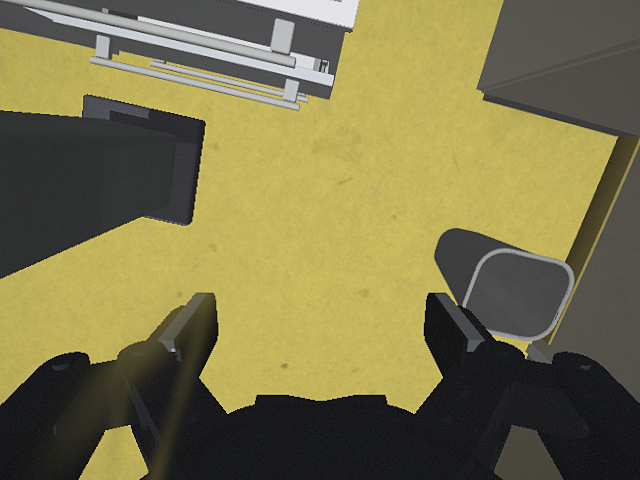

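The scene view shows the instrument tray on the left worktop at about (237,322) and the dropper bottle near (128,270); the arm hides the tin. In the top view the tin is at about (457,270), with its dark rail on the left and its knob at (468,256). The instrument tray is at (216,264), the dropper bottle at (158,164) and the dish at (380,238). The wrist view shows only floor. Next I'll take closer crops and a first position estimate.

```bash
cat > h.py <<'E'
import numpy as np, cv2
from plant import ctrl, sensors, optics
def campose(name, st=None):
    c=optics.camera_params(name)
    if name!="wrist": return c['mtx'],c['k1'],c['R'].T,-c['R'].T@c['t']
    T=c['T_tool_cam']; st=st or sensors.read_state()
    Rw=st['eef_rot']@T[:3,:3]; return c['mtx'],c['k1'],Rw,st['eef_rot']@T[:3,3]+st['eef_pos']
def ray(cp,px):
    K,k1,R,o=cp; px=np.atleast_2d(np.array(px,float))
    d=np.c_[(px[:,0]-K[0,2])/K[0,0],(px[:,1]-K[1,2])/K[1,1]]; u=d.copy()
    for _ in range(20): u=d/(1+k1*(u**2).sum(1,keepdims=True))
    return o,(R@np.c_[u,np.ones(len(u))].T).T
def onplane(cp,px,z):
    o,d=ray(cp,px); return o+d*((z-o[2])/d[:,2])[:,None]
def withdepth(cp,px,D):
    o,d=ray(cp,px); p=np.atleast_2d(np.array(px)).astype(int)
    return o+d*D[p[:,1],p[:,0]][:,None]
def proj(cp,P):
    K,k1,R,o=cp; c=(np.atleast_2d(P)-o)@R; u=c[:,:2]/c[:,2:]; u=u*(1+k1*(u**2).sum(1,keepdims=True))
    return u*[K[0,0],K[1,1]]+K[:2,2]
def Rtool(yaw,tip=0.):
    # tool x along tin x, y = -tin y, z down; tip: spout(-x) down rotation
    c,s=np.cos(yaw),np.sin(yaw); Rz=np.array([[c,-s,0],[s,c,0],[0,0,1.]])
    a=tip; Ry=np.array([[np.cos(a),0,-np.sin(a)],[0,1,0],[np.sin(a),0,np.cos(a)]])
    return Rz@Ry@np.diag([1.,-1,-1])
def crop(img,x0,y0,x1,y1,name,f=4):
    cv2.imwrite(name,cv2.resize(img[y0:y1,x0:x1,::-1],None,fx=f,fy=f,interpolation=cv2.INTER_CUBIC))
E
python3 - <<'E'
import numpy as np,cv2
from h import *
im=cv2.imread('pics/top0.png')[:,:,::-1]; D=np.load('pics/top0_d.npy'); cp=campose('top')
crop(im,400,220,520,320,'pics/tin_a.png',6)
crop(im,140,140,300,310,'pics/left_a.png',3)
for n,p in dict(tin=(457,270),traycen=(216,264),work=(270,200),workR=(400,270),dish=(380,238),bott=(157,162)).items():
    print(n,withdepth(cp,p,D).round(1))
E
```

```text
tin [[ 440.9 -289.    35.7]]
traycen [[449.9 263.2   0.6]]
work [[600.4 139.6   3.6]]
workR [[ 439.6 -165.5    0.8]]
dish [[ 513.  -115.9   19.4]]
bott [[674.6 386.7  67. ]]
```

View pics/tin_a.png

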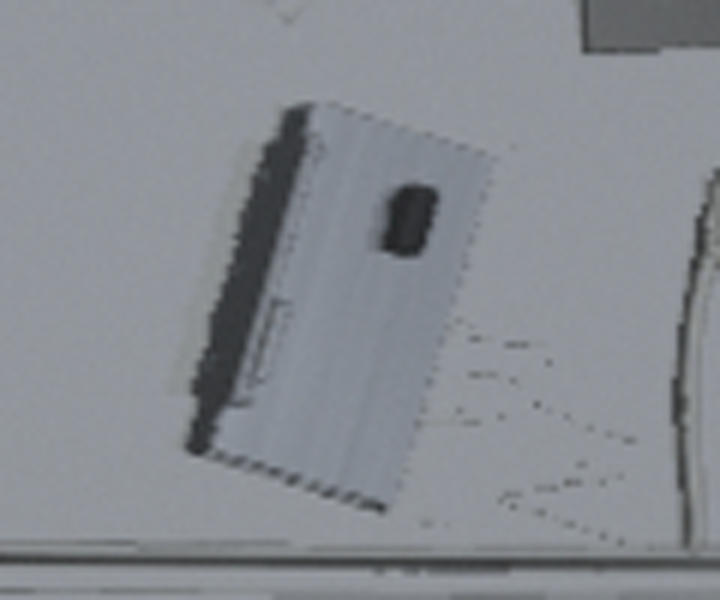

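View pics/left_a.png

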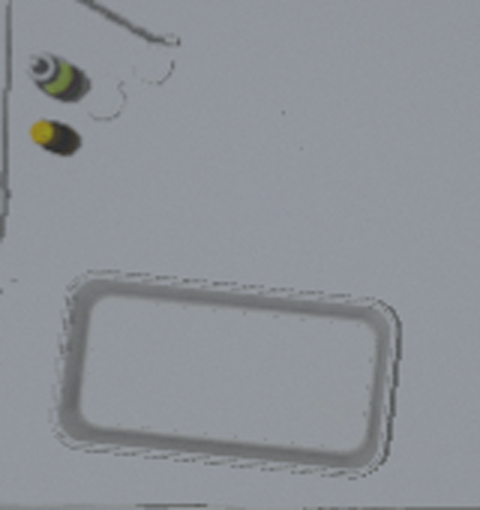

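The tin crop shows the dark rail down the left side, the tab outlined at crop (262,350) and the knob at (412,218), giving a yaw of about -15°. The instrument tray has a yaw of about -5° and its +x side is clear; the bottles are at its upper left. I'll move the wrist camera over the tin for a finer fix.

Run:
```python
from h import *
R=Rtool(np.radians(-14.8))
ctrl.move_ptp([445,-275,230],R)
st=sensors.read_state(); p,d=optics.grab_frame('wrist'); np.savez('pics/w1.npz',p=p,d=d,pos=st['eef_pos'],rot=st['eef_rot'])
cv2.imwrite('pics/w1.png',p[:,:,::-1]); print(st['t'],st['eef_pos'],st['q'])
p,d=optics.grab_frame('scene');cv2.imwrite('pics/scene1.png',p[:,:,::-1])
```

```text
1.725 [ 444.75348783 -275.70399157  230.06029904] [-7.20168603e-01  1.00096917e-01  1.67257458e+00 -4.08258386e-04
  1.36862077e+00  1.10969196e+00]
```

View pics/w1.png

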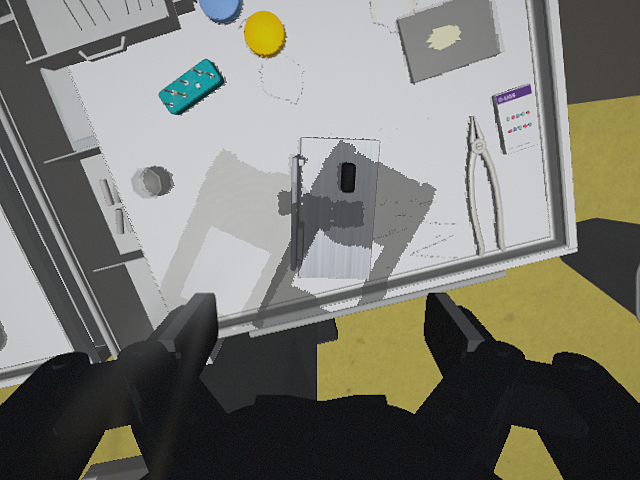

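The wrist view shows the tin from about (300,138) to (378,280), with the knob at (348,178), the rail and tab along x≈297, and the gripper's shadow over it. I'll measure the features in an enlarged crop.

Run:
```python
from h import *
z=np.load('pics/w1.npz'); p,d=z['p'],z['d']
crop(p,270,120,400,295,'pics/w1c.png',4)
cp=campose('wrist',dict(eef_pos=z['pos'],eef_rot=z['rot']))
hs=cv2.cvtColor(p,cv2.COLOR_RGB2GRAY)
m=(hs<28).astype(np.uint8)[140:210,325:375]
n,l,s,c=cv2.connectedComponentsWithStats(m)
i=1+np.argmax(s[1:,4]); kc=c[i]+[325,140]; print('knob',kc,s[i], onplane(cp,kc,59), withdepth(cp,kc.round(),d))
cn,_=cv2.findContours((l==i).astype(np.uint8),0,1); print(cv2.minAreaRect(cn[0]))
# height map
jj,ii=np.mgrid[120:295,270:400]; P=withdepth(cp,np.c_[ii.ravel(),jj.ravel()],d)
H=P[:,2].reshape(ii.shape)
v=np.clip(H*3,0,255).astype(np.uint8); cv2.imwrite('pics/w1h.png',cv2.resize(v,None,fx=4,fy=4,interpolation=0))
Rz=Rtool(np.radians(-14.8))@np.diag([1,-1,-1])
for nm,lo,hi in [('railtop',62,70),('plate',33,39),('knob',55,61.5),('floor',-3,3)]:
    q=P[(P[:,2]>lo)&(P[:,2]<hi)]; t=(q)@Rz; print(nm,len(q),np.median(q,0).round(1),'tin-frame ext',np.percentile(t,[1,50,99],axis=0).round(1).tolist())
```

```text
knob [347.17672414 177.8362069 ] [ 16  23  15  29 232] [[ 473.33811598 -308.38076547   59.        ]] [[ 473.39806668 -308.13510108   60.29934524]]
((22.72319221496582, 37.03615951538086), (13.632970809936523, 28.364566802978516), 2.862405300140381)
railtop 842 [ 443.3 -253.6   66.6] tin-frame ext [[454.1, -136.9, 62.7], [492.6, -130.7, 66.6], [554.0, -126.5, 68.4]]
plate 9859 [ 445.5 -292.    37.1] tin-frame ext [[433.9, -205.9, 35.1], [505.4, -168.5, 37.1], [569.6, -133.7, 38.7]]
knob 510 [ 471.9 -307.    59.5] tin-frame ext [[454.2, -184.1, 55.3], [535.1, -176.0, 59.5], [552.7, -130.5, 61.3]]
floor 10607 [ 445.1 -289.9    0.8] tin-frame ext [[399.1, -239.3, -1.0], [505.7, -164.4, 0.8], [588.1, -98.3, 2.7]]
```

View pics/w1c.png

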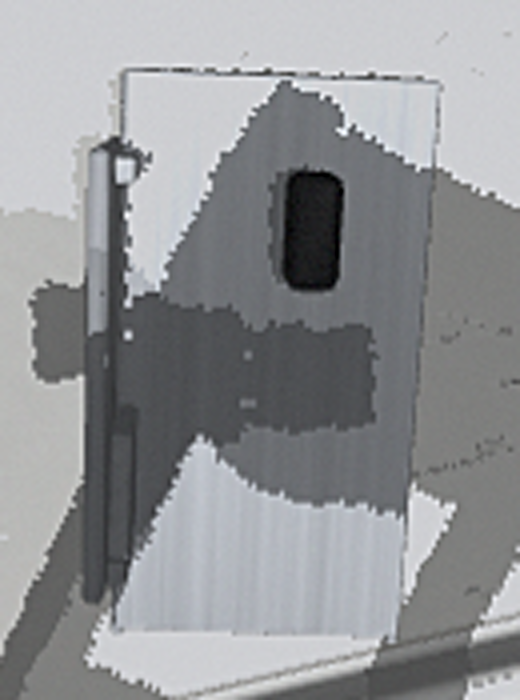

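View pics/w1h.png

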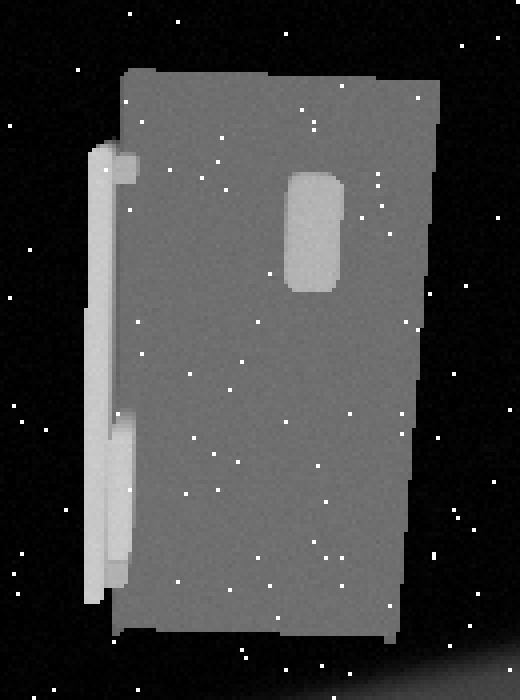

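The depth crop separates the parts cleanly: rail x 85–112, tab (122,490), knob (314,232) and plate corners (124,70) to (395,640). The tin is turned about 2–3° from my yaw, so I'll fit it from these depth masks.

```bash
cat > fit.py <<'E'
from h import *
def rects(cp,d,box,exp=None,show=True):
    x0,y0,x1,y1=box
    jj,ii=np.mgrid[y0:y1,x0:x1]; P=withdepth(cp,np.c_[ii.ravel(),jj.ravel()],d); H=P[:,2].reshape(ii.shape)
    out={}
    for nm,lo,hi,z in [('plate',31,41,36),('rail',62,71,66),('knob',54.5,62,59)]:
        m=cv2.medianBlur(((H>lo)&(H<hi)).astype(np.uint8),3)
        n,l,s,c=cv2.connectedComponentsWithStats(m)
        for i in range(1,n):
            if s[i,4]<60: continue
            q=np.argwhere(l==i)[:,::-1]+[x0,y0]
            w=onplane(cp,q,z)[:,:2].astype(np.float32)
            r=cv2.minAreaRect(w)
            if show: print(nm,s[i,4],'c',np.round(r[0],1),'size',np.round(r[1],1),'ang',round(r[2],2),'z',P.reshape(ii.shape+(3,))[l==i][:,2].mean().round(1))
            out.setdefault(nm,[]).append((r,w))
    return out
E
python3 - <<'E'
from fit import *
z=np.load('pics/w1.npz'); p,d=z['p'],z['d']
cp=campose('wrist',dict(eef_pos=z['pos'],eef_rot=z['rot']))
o=rects(cp,d,(270,120,400,295))
w=o['rail'][0][1]
# line fit on outer edge via per-station extremes
for yaw in (-17,-17.5,-18,-18.5,-19):
    c,s=np.cos(np.radians(yaw)),np.sin(np.radians(yaw)); t=w@np.array([[c,-s],[s,c]])
    hi=[t[(abs(t[:,0]-a)<3),1].max() for a in np.arange(t[:,0].min()+6,t[:,0].max()-5,6)]
    print(yaw,np.polyfit(range(len(hi)),hi,1).round(3),t.min(0),t.max(0))
cpt=campose('top'); im=cv2.imread('pics/top0.png'); D=np.load('pics/top0_d.npy')
print('TOP'); rects(cpt,D,(420,225,500,310))
E
```

```text
plate 9958 c [ 440.8 -291.2] size [ 74.3 139.8] ang 73.2 z 38.7
rail 850 c [ 452.9 -256.7] size [ 10.1 102.7] ang 73.86 z 67.1
knob 390 c [ 473.2 -309. ] size [12.1 25.6] ang 72.79 z 59.5
-17 [ 2.20000e-02 -1.08366e+02] [ 456.79100848 -118.65327723] [ 559.48776862 -107.70618728]
-17.5 [ 7.500e-02 -1.043e+02] [ 457.73059554 -114.54820719] [ 560.43871115 -103.12038259]
-18 [   0.127 -100.227] [ 458.63532464 -110.43441385] [561.3469741  -98.26032499]
-18.5 [  0.179 -96.146] [ 459.50512689 -106.3122105 ] [562.2124883  -93.36685207]
-19 [  0.231 -92.058] [ 460.33993604 -102.18191107] [563.03518785 -88.46626891]
TOP
plate 1638 c [ 440.5 -291.1] size [ 73.9 139.3] ang 72.97 z 41.5
rail 155 c [ 451.6 -256.3] size [ 12.  101.6] ang 74.32 z 73.1
```

Wrist and top views agree on the tin: origin (441,-291), yaw -16.9°, sizes 74×140 mm, knob within 1.5 mm of where it should be. I'll measure the instrument tray and the bystanders, then check reach for the whole plan before grasping.

Run:
```python
from fit import *
cp=campose('top'); D=np.load('pics/top0_d.npy')
x0,y0,x1,y1=150,220,285,308
jj,ii=np.mgrid[y0:y1,x0:x1]; P=withdepth(cp,np.c_[ii.ravel(),jj.ravel()],D); H=P[:,2].reshape(ii.shape)
print(np.percentile(H,[5,25,50,75,90,95,99]))
for lo in (8,12):
    m=cv2.medianBlur(((H>lo)&(H<40)).astype(np.uint8),3); n,l,s,c=cv2.connectedComponentsWithStats(m); i=1+np.argmax(s[1:,4])
    q=np.argwhere(l==i)[:,::-1]+[x0,y0]; w=onplane(cp,q,17)[:,:2].astype(np.float32); r=cv2.minAreaRect(w); print(lo,s[i,4],r)
# left-region heights: free worktop obstacles
jj,ii=np.mgrid[100:312,60:305]; P=withdepth(cp,np.c_[ii.ravel(),jj.ravel()],D); H=P[:,2].reshape(ii.shape)
m=cv2.medianBlur((H>12).astype(np.uint8),3); n,l,s,c=cv2.connectedComponentsWithStats(m)
PP=P.reshape(ii.shape+(3,))
for i in range(1,n):
    if s[i,4]>12: q=PP[l==i]; print(s[i,:4]+[60,100,0,0],s[i,4],'x',q[:,0].min().round(),q[:,0].max().round(),'y',q[:,1].min().round(),q[:,1].max().round(),'zmax',np.percentile(q[:,2],95).round())
# mid zone max height
P=withdepth(cp,np.c_[[a.ravel() for a in np.mgrid[300:430,150:312]]].T.reshape(-1,2),D)
print('mid zmax',P[:,2].max(), P[np.argmax(P[:,2])])
```

```text
[-1.99299816  0.46445555  2.34333647  5.02395115 16.32821091 19.47068452
 22.61560343]
8 1992 ((449.66473388671875, 263.88409423828125), (258.23162841796875, 137.2907257080078), 84.72756958007812)
12 1619 ((449.66473388671875, 263.88409423828125), (258.23162841796875, 137.2907257080078), 84.72756958007812)
[ 60 100 244 183] 11012 x 405.0 1016.0 y 47.0 1064.0 zmax 170.0
[149 157  18  16] 190 x 661.0 689.0 y 382.0 406.0 zmax 80.0
[151 180  14  11] 117 x 450.0 641.0 y 47.0 404.0 zmax 54.0
[157 230 116  69] 1631 x 373.0 527.0 y 47.0 395.0 zmax 23.0
[ 60 310  75   2] 97 x 339.0 450.0 y 47.0 614.0 zmax 25.0
[138 311  15   1] 15 x 341.0 342.0 y 404.0 435.0 zmax 20.0
[157 311  13   1] 13 x 341.0 342.0 y 366.0 393.0 zmax 17.0
mid zmax 1146.3237173739124 [ 449.68735911   47.24096873 1146.32371737]
```

The instrument tray is centred at (449.7,263.9) with yaw -5.27°, and its size matches at 258×137 mm. The bottle at (675,394) stays clear of the tin's target near (615,249). Now the reach checks.

```bash
cat > plan.py <<'E'
from h import *
def rz(a): c,s=np.cos(a),np.sin(a); return np.array([[c,-s,0],[s,c,0],[0,0,1.]])
def tipR(yaw,tip): return Rtool(yaw,tip)@np.diag([1.,-1,-1])   # tin rotation
TRAY=np.array([449.7,263.9,0]); TY=np.radians(-5.27)
TIN0=np.array([441.2,-291.2,0]); Y0=np.radians(-16.9)
TGT=TRAY+rz(TY)@np.array([167,0,0])
GZ=65.5
def tcp(origin,yaw,local,tip=0.): return np.asarray(origin)+tipR(yaw,tip)@np.asarray(local,float)
E
python3 - <<'E'
from plan import *
def chk(n,p,R): 
    q=ctrl.solve_ik(p,R); print(n,np.round(p,1),None if q is None else np.round(q,2))
chk('grasp',tcp(TIN0,Y0,[-25,36.5,GZ]),Rtool(Y0))
chk('lift',tcp(TIN0+[0,0,90],Y0,[-25,36.5,GZ]),Rtool(Y0))
chk('over',tcp(TGT+[0,0,90],TY,[-25,36.5,GZ]),Rtool(TY))
chk('place',tcp(TGT,TY,[-25,36.5,GZ]),Rtool(TY))
chk('knob',tcp(TGT,TY,[35,-8,54]),Rtool(TY)); chk('knob2',tcp(TGT,TY,[91,-8,54]),Rtool(TY))
for tip in (0,20,30,42,46):
    a=np.radians(tip); lip=TRAY+rz(TY)@np.array([30,0,35]); o=lip-tipR(TY,a)@np.array([-68,0,19.])
    chk(tip,tcp(o,TY,[31,36.5,GZ],a),Rtool(TY,a))
print(TGT)
E
```

```text
grasp [ 427.9 -249.    65.5] [-0.7   0.25  1.88 -0.    1.01  1.16]
lift [ 427.9 -249.   155.5] [-0.7   0.12  1.82 -0.    1.21  1.16]
over [594.5 287.2 155.5] [ 0.32  0.45  1.39 -0.    1.3   1.98]
place [594.5 287.2  65.5] [ 0.32  0.55  1.44 -0.    1.15  1.98]
knob [650.1 237.4  54. ] [ 0.23  0.62  1.36 -0.    1.16  1.89]
knob2 [705.9 232.2  54. ] [ 0.2   0.72  1.2  -0.    1.23  1.86]
0 [581.5 288.4  81.5] [ 0.33  0.51  1.47 -0.    1.16  1.99]
20 [559.7 290.4 112.6] [ 0.43  0.3   1.74 -0.24  0.81  2.23]
30 [545.1 291.8 124.8] [ 0.49  0.22  1.87 -0.47  0.65  2.47]
42 [525.2 293.6 135.8] None
46 [518.1 294.2 138.5] None
[615.99407878 248.56118117   0.        ]
```

Tipping past 30° runs out of joint-6 range. The half-turned grasp gives the same pinch, so I'll check that one.

```bash
cat >> plan.py <<'E'
F=np.diag([-1.,-1,1])
def RT(yaw,tip=0.): return Rtool(yaw,tip)@F
E
python3 - <<'E'
from plan import *
def chk(n,p,R): 
    q=ctrl.solve_ik(p,R); print(n,np.round(p,1),None if q is None else np.round(q,2))
chk('grasp',tcp(TIN0,Y0,[-25,36.5,GZ]),RT(Y0))
chk('place',tcp(TGT,TY,[-25,36.5,GZ]),RT(TY))
for tx in (30,):
  for tip in (0,30,38,42,46):
    a=np.radians(tip); lip=TRAY+rz(TY)@np.array([tx,0,35]); o=lip-tipR(TY,a)@np.array([-68,0,19.])
    chk((tx,tip),tcp(o,TY,[31,36.5,GZ],a),RT(TY,a))
print(ctrl.__dict__.keys() if hasattr(ctrl,'__dict__') else dir(ctrl))
E
```

```text
grasp [ 427.9 -249.    65.5] [-0.7   0.25  1.88 -0.    1.01 -1.98]
place [594.5 287.2  65.5] [ 0.32  0.55  1.44 -0.    1.15 -1.16]
(30, 0) [581.5 288.4  81.5] [ 0.33  0.51  1.47 -0.    1.16 -1.15]
(30, 30) [545.1 291.8 124.8] [ 0.49  0.22  1.87 -0.47  0.65 -0.67]
(30, 38) [532.1 293.  132.6] [ 0.55  0.19  1.96 -0.75  0.57 -0.37]
(30, 42) [525.2 293.6 135.8] [ 0.58  0.18  2.   -0.93  0.55 -0.18]
(30, 46) [518.1 294.2 138.5] None
dict_keys([])
```

The half-turned tool reaches 42°. I'll pinch now, checking grip width and force before a small test lift.

Run:
```python
from plan import *
R=RT(Y0)
ctrl.move_ptp(tcp(TIN0,Y0,[-25,36.5,150]),R)
ctrl.gripper_to(36,30)
hit=ctrl.move_l(tcp(TIN0,Y0,[-25,36.5,GZ]),R,vel=80,threshold=15)
st=sensors.read_state(); print(hit,st['eef_pos'],st['grip_width'],st['force'].round(2),st['t'])
p,d=optics.grab_frame('wrist'); cv2.imwrite('pics/w2.png',p[:,:,::-1])
```

```text
False [ 428.40105734 -249.41415655   66.10128856] 35.93450763492055 [ 0.54 -1.09  0.35] 6.175
```

View pics/w2.png

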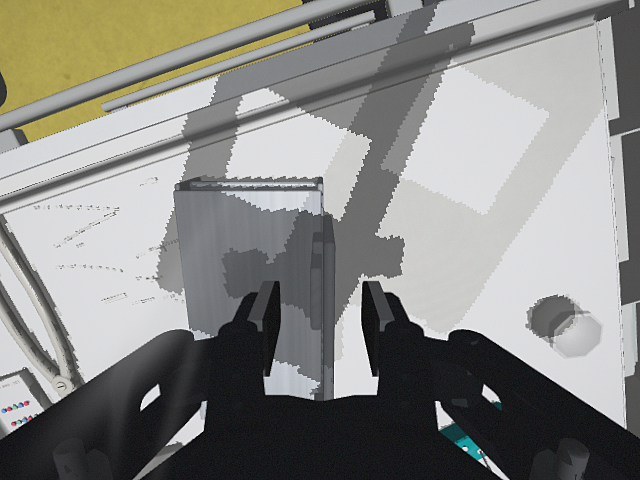

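The pads straddle the tab and rail: the tab is at (316,285) and the pads at x≈265 and x≈375. I'll close, check the width, then test-lift slightly.

Run:
```python
from plan import *
R=RT(Y0)
st=sensors.read_state(); cp=campose('wrist',st)
print('tip pts px',proj(cp,[st['eef_pos']+st['eef_rot']@np.array(v) for v in ([0,-18,25],[11,-18,25],[-11,-18,25],[0,0,0])]).round(0).tolist(),
 'tab px',proj(cp,[tcp(TIN0,Y0,v) for v in ([-25,33.5,66],[-40,33.5,66],[-10,33.5,66])]).round(0).tolist())
ctrl.gripper_to(0,110)
s=sensors.read_state(); print('grip',s['grip_width'],s['force'].round(1),s['wrist_torque'].round(2))
pos=s['eef_pos']; 
ctrl.move_l(pos+[0,0,12],R,vel=40)
s=sensors.read_state(); print(s['eef_pos'],s['grip_width'],s['force'].round(1),s['wrist_torque'].round(2),s['t'])
p,d=optics.grab_frame('top'); crop(p,400,220,520,320,'pics/t3.png',6); np.save('pics/t3.npy',d)
p,d=optics.grab_frame('wrist'); cv2.imwrite('pics/w3.png',p[:,:,::-1])
```

```text
tip pts px [[286.0, 278.0], [286.0, 258.0], [287.0, 298.0], [322.0, 300.0]] tab px [[315.0, 299.0], [315.0, 267.0], [316.0, 329.0]]
grip 3.4462899286535866 [-1.1  2.5  6.1] [0.23 0.19 0.02]
[ 427.73158228 -248.68293115   78.23153732] 3.2708137316858688 [-0.9  0.8 -3.1] [ 0.1   0.16 -0.03] 7.1333
```

View pics/w3.png

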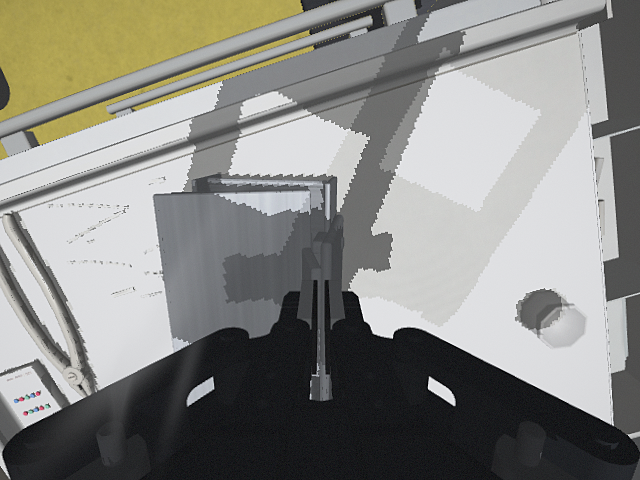

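The grip width is 3.4 mm where I expected about 10, and the lid looks shifted against the tin. I'll look closer before moving on.

Run:
```python
from plan import *
p,d=optics.grab_frame('scene'); crop(p,340,190,480,290,'pics/s3.png',5)
w=cv2.imread('pics/w3.png')[:,:,::-1]; crop(w,140,160,400,420,'pics/w3c.png',3)
```

```text
(no output)
```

View pics/w3c.png

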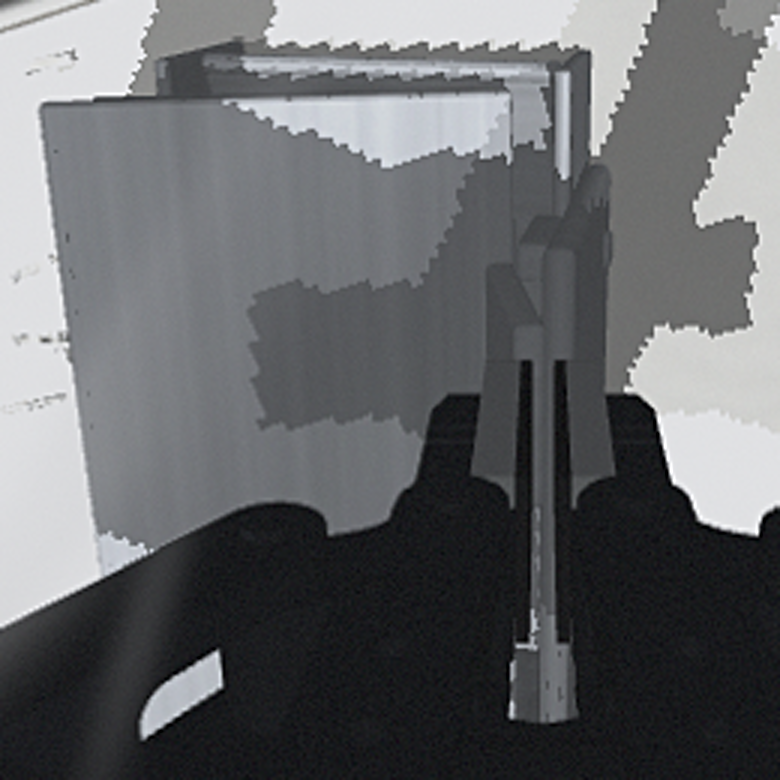

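View pics/t3.png

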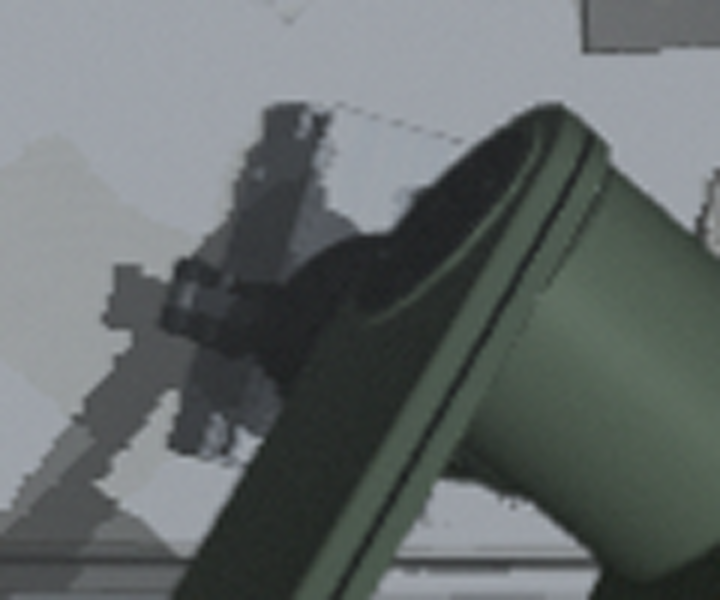

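View pics/s3.png

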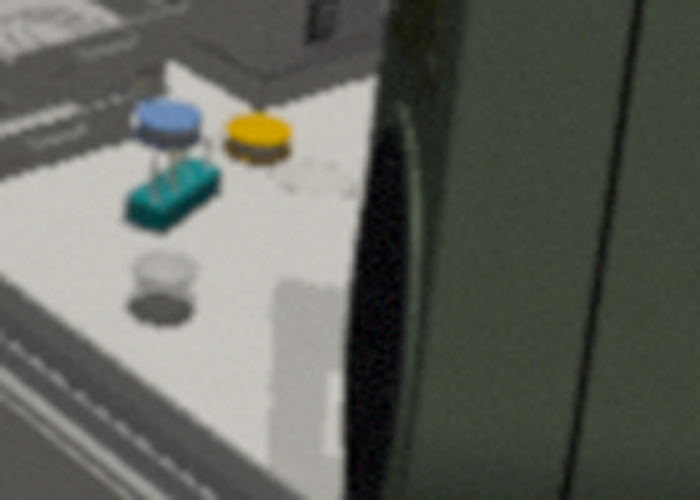

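The close view shows the lid plate standing off the tin's rim, with the tin's front wall at (370,60) behind the lid edge at (270,95), and the pads only 3–4 mm apart. I'll read the heights from the wrist depth.

Run:
```python
from plan import *
st=sensors.read_state(); p,d=optics.grab_frame('wrist'); np.savez('pics/w3.npz',p=p,d=d,pos=st['eef_pos'],rot=st['eef_rot']); print(st['grip_width'],st['force'].round(1),st['t'])
cp=campose('wrist',st)
jj,ii=np.mgrid[160:420,140:400]; P=withdepth(cp,np.c_[ii.ravel(),jj.ravel()],d); 
L=((P-tcp(TIN0,Y0,[0,0,0]))@tipR(Y0,0)).reshape(ii.shape+(3,)) # tin frame of original pose
v=np.clip(L[...,2]*2.2,0,255).astype(np.uint8); cv2.imwrite('pics/w3h.png',cv2.resize(cv2.applyColorMap(v,cv2.COLORMAP_JET),None,fx=2,fy=2,interpolation=0))
for px in [(160,200),(200,200),(240,200),(290,200),(305,200),(165,300),(220,300),(170,340),(200,183),(250,180),(300,180),(315,180),(328,190),(329,210),(320,240),(322,255),(326,270),(306,262),(337,250),(337,225),(320,330),(320,380),(312,300),(330,300)]:
    print(px,L[px[1]-160,px[0]-140].round(1))
```

```text
3.3199974943884465 [-0.9  1.2 -2. ] 7.2833
(160, 200) [-67.3 -36.6  62.3]
(200, 200) [-66.6 -19.5  58.5]
(240, 200) [-65.9  -1.8  54.7]
(290, 200) [-65.3  21.6  51.4]
(305, 200) [-64.8  28.7  48.6]
(165, 300) [ 12.7 -70.7   0.5]
(220, 300) [-15.1 -14.7  57. ]
(170, 340) [ 43.6 -70.8   1.2]
(200, 183) [-71.1 -28.4  30.7]
(250, 180) [-72.1  -2.3  26.1]
(300, 180) [-72.3  25.2  28.5]
(315, 180) [-72.3  33.3  28.6]
(328, 190) [-69.3  40.   45.1]
(329, 210) [-59.1  40.6  44.8]
(320, 240) [-50.1  36.1  68.1]
(322, 255) [-46.2  37.   77.5]
(326, 270) [-39.8  38.7  78.7]
(306, 262) [-38.4  29.6  64.6]
(337, 250) [-41.2  44.4  55.2]
(337, 225) [-51.5  44.7  45.5]
(320, 330) [-9.9 36.1 77. ]
(320, 380) [17.2 36.1 76.9]
(312, 300) [-35.6  33.2  98.8]
(330, 300) [-35.9  39.9  99.4]
```

View pics/w3h.png

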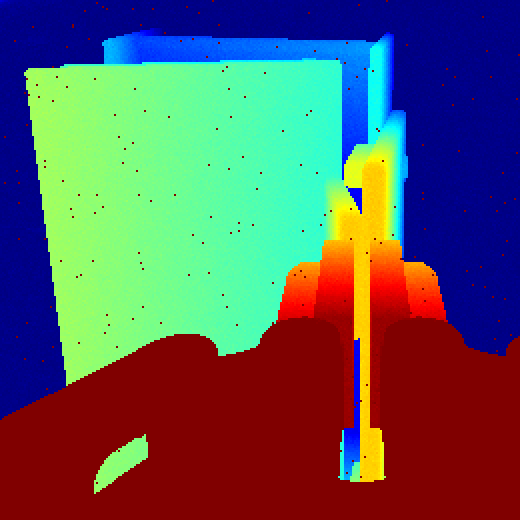

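The heights explain it. At 110 N the pads splay at the tips, so tab and rail are pinched only along their tops: the lid plate has rolled about 11° (z 62 at its -y edge against 49) and the tin sags the other way. I'll set it back down where it was, ease the force and see how the lid seats.

```bash
cat > chk.py <<'E'
from plan import *
def plane_fit(st,d,box,lo,hi,ORG,YAW,yl=(-34,26)):
    cp=campose('wrist',st); x0,y0,x1,y1=box
    jj,ii=np.mgrid[y0:y1:2,x0:x1:2]; P=withdepth(cp,np.c_[ii.ravel(),jj.ravel()],d)
    L=(P-ORG)@tipR(YAW,0)
    m=(L[:,2]>lo)&(L[:,2]<hi)&(L[:,1]>yl[0])&(L[:,1]<yl[1]); L=L[m]
    for _ in range(3):
        A=np.c_[L[:,0],L[:,1],np.ones(len(L))]; k=np.linalg.lstsq(A,L[:,2],rcond=None)[0]; r=abs(A@k-L[:,2]); L=L[r<max(2,2*np.median(r))]
    return len(L),k
E
python3 - <<'E'
from chk import *
R=RT(Y0)
s=sensors.read_state()
ctrl.move_l(s['eef_pos']-[0,0,11.5],R,vel=40,threshold=10)
def rep(n):
    st=sensors.read_state(); p,d=optics.grab_frame('wrist'); k=plane_fit(st,d,(150,195,300,300),20,70,TIN0,Y0)
    print(n,st['grip_width'].round(2),st['force'].round(1),'z',st['eef_pos'].round(1),'plate n,z0',k[0],k[1][2].round(1),'pitch,roll deg',np.degrees(k[1][:2]).round(2)); return p
rep('110')
for F in (60,40,25):
    ctrl.gripper_to(0,F); rep(F)
ctrl.gripper_to(30,40); p=rep('open'); cv2.imwrite('pics/w4.png',p[:,:,::-1]); print(sensors.read_state()['t'])
E
```

```text
Traceback (most recent call last):
AttributeError: 'float' object has no attribute 'round'
```

```bash
cat >> chk.py <<'E'
def rep(n,ORG=TIN0,YAW=Y0,box=(150,195,300,300),yl=(-34,26)):
    st=sensors.read_state(); p,d=optics.grab_frame('wrist'); k=plane_fit(st,d,box,20,70,ORG,YAW,yl)
    print(n,round(st['grip_width'],2),st['force'].round(1),'z',st['eef_pos'].round(1),'plate n,z0',k[0],k[1][2].round(1),'pitch,roll deg',np.degrees(k[1][:2]).round(2)); return p,d,st
E
python3 - <<'E'
from chk import *
rep('110')
for F in (60,40,25):
    ctrl.gripper_to(0,F); rep(F)
ctrl.gripper_to(30,40); p=rep('open')[0]; cv2.imwrite('pics/w4.png',p[:,:,::-1]); print(sensors.read_state()['t'])
E
```

```text
110 2.98 [0.8 1.3 4.5] z [ 428.9 -247.8   66.5] plate n,z0 3235 41.3 pitch,roll deg [-0.04 -6.67]
60 3.29 [ 2.6 -1.4  4.6] z [ 428.8 -247.6   66.4] plate n,z0 3239 41.3 pitch,roll deg [ 0.09 -6.66]
40 2.77 [ 3.2 -2.7  5.8] z [ 428.7 -247.5   66.4] plate n,z0 3236 41.2 pitch,roll deg [ 0.13 -6.62]
25 2.88 [ 2.9 -1.8  5.4] z [ 428.7 -247.5   66.4] plate n,z0 3235 41.3 pitch,roll deg [ 0.16 -6.66]
open 29.85 [ 0.6 -0.6  0.3] z [ 426.2 -245.3   64.5] plate n,z0 2899 37.4 pitch,roll deg [0.13 0.07]
9.025
```

View pics/w4.png

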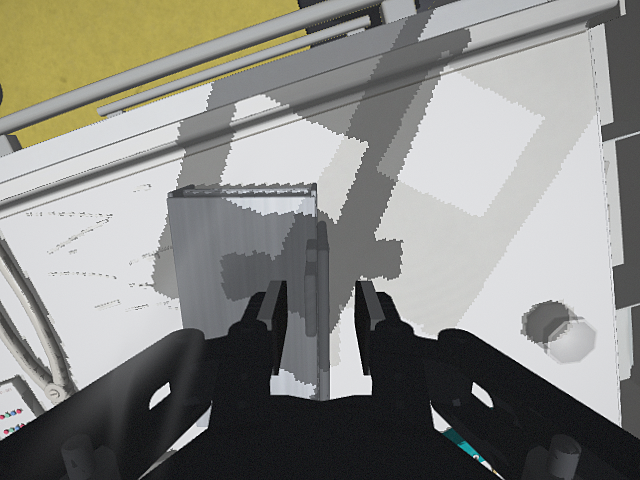

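The lid reseated flat (roll 0.07°) and the tin is back in place. The splay didn't depend on force, so I'll measure where the fingertips really stand at several openings from the wrist depth.

Run:
```python
from chk import *
T=optics.camera_params('wrist')['T_tool_cam']; c=optics.camera_params('wrist'); cp0=(c['mtx'],c['k1'],T[:3,:3],T[:3,3])
def tips(d,w,tag):
    jj,ii=np.mgrid[230:420,150:500]; P=withdepth(cp0,np.c_[ii.ravel(),jj.ravel()],d)
    for sgn in (-1,1):
        m=(abs(P[:,0])<16)&(P[:,1]*sgn>w/2-2)&(P[:,1]*sgn<w/2+9)&(P[:,2]>-20)&(P[:,2]<45); Q=P[m]
        if len(Q): print(tag,round(w,1),sgn,len(Q),'z pct',np.percentile(Q[:,2],[5,50,90,97,99.5]).round(1),'x',np.percentile(Q[:,0],[2,98]).round(1),'y',np.percentile(abs(Q[:,1]),[2,50,98]).round(1))
z=np.load('pics/w1.npz'); tips(z['d'],85.3,'w1')
z=np.load('pics/w3.npz'); tips(z['d'],3.4,'w3')
st=sensors.read_state(); p,d=optics.grab_frame('wrist'); np.save('pics/w4d.npy',d); tips(d,st['grip_width'],'now')
# profile along the left pad inner column
jj,ii=np.mgrid[270:400:6,262:290:5]; P=withdepth(cp0,np.c_[ii.ravel(),jj.ravel()],d).reshape(ii.shape+(3,))
for a in range(P.shape[0]): print(jj[a,0],[tuple(P[a,b].round(0).astype(int)) for b in range(P.shape[1])])
```

```text
w1 85.3 -1 442 z pct [-19.5 -16.4 -12.8 -11.8 -11. ] x [-10.4  11. ] y [42.7 43.1 49.1]
w1 85.3 1 435 z pct [-19.8 -16.6 -12.5 -11.4 -10.6] x [-10.1  11. ] y [41.9 42.5 48. ]
w3 3.4 -1 1254 z pct [-17.4   0.1  22.8  28.4  29.6] x [-12.9  15.4] y [ 0.2  4.5 10.5]
w3 3.4 1 1010 z pct [-18.3  -0.5  29.2  40.6  44.1] x [-13.4  15.5] y [ 0.2  4.3 10.4]
now 30.1 -1 1553 z pct [-17.7  26.8  27.9  28.4  28.9] x [-14.3  15.3] y [13.4 17.  23.7]
now 30.1 1 628 z pct [-19.2 -11.9  -3.5  -0.4   1.5] x [-10.1  10.9] y [14.4 15.4 23.7]
270 [(np.int64(4), np.int64(-30), np.int64(27)), (np.int64(4), np.int64(-28), np.int64(27)), (np.int64(4), np.int64(-25), np.int64(27)), (np.int64(4), np.int64(-23), np.int64(27)), (np.int64(3), np.int64(-20), np.int64(28)), (np.int64(4), np.int64(-18), np.int64(27))]
276 [(np.int64(1), np.int64(-31), np.int64(27)), (np.int64(0), np.int64(-28), np.int64(28)), (np.int64(1), np.int64(-25), np.int64(26)), (np.int64(0), np.int64(-23), np.int64(27)), (np.int64(1), np.int64(-20), np.int64(26)), (np.int64(0), np.int64(-18), np.int64(27))]
282 [(np.int64(-3), np.int64(-31),
[... 4852 characters left out ...]
)), (np.int64(-66), np.int64(-25), np.int64(27)), (np.int64(-66), np.int64(-22), np.int64(27)), (np.int64(-65), np.int64(-19), np.int64(26))]
390 [(np.int64(17), np.int64(-13), np.int64(-78)), (np.int64(17), np.int64(-12), np.int64(-78)), (np.int64(-70), np.int64(-28), np.int64(27)), (np.int64(-70), np.int64(-25), np.int64(27)), (np.int64(-70), np.int64(-23), np.int64(27)), (np.int64(-70), np.int64(-20), np.int64(27))]
396 [(np.int64(16), np.int64(-13), np.int64(-79)), (np.int64(17), np.int64(-12), np.int64(-80)), (np.int64(9), np.int64(-12), np.int64(-71)), (np.int64(10), np.int64(-11), np.int64(-71)), (np.int64(9), np.int64(-10), np.int64(-71)), (np.int64(10), np.int64(-8), np.int64(-71))]
```

This is an important finding. At a 30 mm opening the real fingertips stand only about 1.5 mm ahead of the TCP (-11 mm fully open), not 25 mm. The body and the swing agree with that, so I had pinched only the top few millimetres. I'll relocate the tin and grip about 22 mm lower.

Run:
```python
from chk import *
from fit import rects
R=RT(Y0)
s=sensors.read_state()
ctrl.move_l(s['eef_pos']+[0,0,45],R,vel=120)   # clear above for a look
st=sensors.read_state(); p,d=optics.grab_frame('wrist'); cv2.imwrite('pics/w5.png',p[:,:,::-1]); print(st['t'],st['eef_pos'])
cp=campose('wrist',st)
o=rects(cp,d,(120,150,420,420))
np.savez('pics/w5.npz',p=p,d=d,pos=st['eef_pos'],rot=st['eef_rot'])
```

```text
9.5917 [ 426.73460405 -245.68655876  110.01053944]
plate 15627 c [ 440.6 -287.5] size [ 78.3 140.9] ang 73.51 z 38.3
rail 1902 c [ 451.9 -255.2] size [ 10.6 103.5] ang 73.8 z 66.6
knob 119 c [ 405.  -242.4] size [ 6.3 11.3] ang 34.7 z 58.7
knob 79 c [ 495. -270.] size [3.9 8.3] ang 73.04 z 58.1
```

View pics/w5.png

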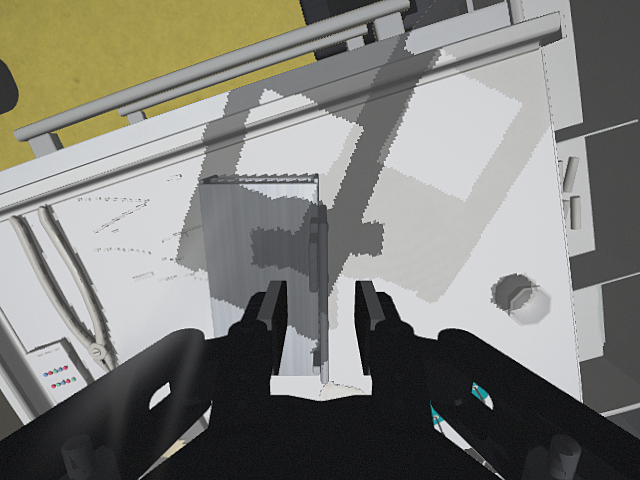

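Relooking: tab at (316,255), rail x≈323, lid seated; the tin has shifted by only about (-1,+1.5) mm. I'll find the tab's extent and descend.

```bash
sed -i 's/^TIN0=.*/TIN0=np.array([439.5,-289.5,0]); Y0=np.radians(-16.5)/; s/^GZ=.*/GZ=43.5/' plan.py
python3 - <<'E'
from chk import *
z=np.load('pics/w5.npz'); d=z['d']; cp=campose('wrist',dict(eef_pos=z['pos'],eef_rot=z['rot']))
jj,ii=np.mgrid[170:400,290:345]; P=withdepth(cp,np.c_[ii.ravel(),jj.ravel()],d); L=(P-TIN0)@tipR(Y0,0)
for ya,yb in ((29,31),(31,33),(33,35),(35,37),(37,39),(39,41),(41,43),(43,45)):
    m=(L[:,1]>ya)&(L[:,1]<yb)&(L[:,2]>63)&(L[:,2]<70); print(ya,yb,m.sum(),np.percentile(L[m,0],[2,25,50,75,98]).round(1) if m.sum() else '')
R=RT(Y0)
ctrl.gripper_to(30,40)
hit=ctrl.move_l(tcp(TIN0,Y0,[-25,36.5,GZ]),R,vel=80,threshold=8)
p,d,st=rep('down'); cv2.imwrite('pics/w6.png',p[:,:,::-1]); print(hit,st['t'])
E
```

```text
29 31 3 [-36.4 -36.  -35.7 -35.6 -35.5]
31 33 165 [-37.8 -30.6 -23.1 -15.2  -9.4]
33 35 191 [-38.  -32.3 -25.4 -18.4  -9.7]
35 37 160 [-46.3 -30.4 -21.6 -13.4   0.9]
37 39 561 [-48.  -29.7  -2.1  26.4  50.3]
39 41 596 [-47.9 -28.4  -5.7  18.6  51.1]
41 43 166 [-44.3 -22.    3.2  31.3  52. ]
43 45 0 
down 30.14 [-0.4  0.1  0.5] z [ 426.3 -247.8   43.9] plate n,z0 2929 37.7 pitch,roll deg [0.55 0.19]
False 10.8417
```

View pics/w6.png

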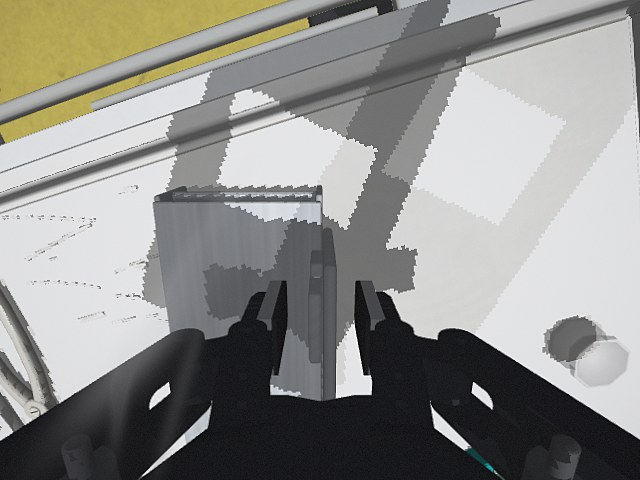

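No contact; the tips straddle tab and rail about 5 mm above the plate. I'll close gently, check width and lid roll, then raise the force.

Run:
```python
from chk import *
R=RT(Y0)
ctrl.gripper_to(0,30); p,d,st=rep('30N')
if 8<st['grip_width']<13:
    ctrl.gripper_to(0,90); p,d,st=rep('90N'); 
    ctrl.move_l(tcp(TIN0,Y0,[-25,36.5,GZ+10]),R,vel=40); p,d,st=rep('lift',ORG=TIN0+[0,0,10])
cv2.imwrite('pics/w7.png',p[:,:,::-1]); print(st['t'],st['wrist_torque'])
```

```text
30N 9.41 [-0.3  2.4  2.8] z [ 426.4 -247.6   44.2] plate n,z0 2936 37.8 pitch,roll deg [0.68 0.04]
90N 8.49 [0.  2.3 5.8] z [ 426.4 -247.6   44.3] plate n,z0 2947 37.9 pitch,roll deg [ 0.71 -0.14]
lift 8.02 [ 0.2  0.4 -4.3] z [ 425.4 -247.1   53.1] plate n,z0 3166 36.2 pitch,roll deg [ 0.14 -0.  ]
11.9167 [ 0.17438521  0.12283711 -0.0221141 ]
```

View pics/w7.png

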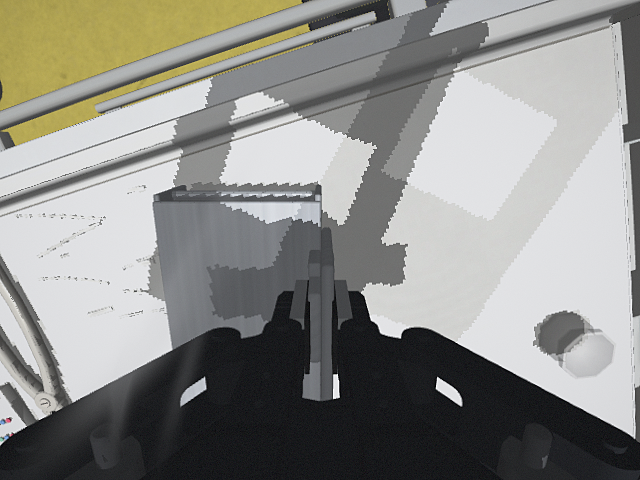

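The grip is right this time: 8–9 mm wide, lid flat (0.1° pitch, 0.0° roll), about 4.7 N of weight carried. I'll carry it over now.

Run:
```python
from chk import *
g=[-25,36.5,GZ]
ctrl.move_l(tcp(TIN0+[0,0,80],Y0,g),RT(Y0),vel=120)
ctrl.move_l(tcp(TGT+[0,0,80],TY,g),RT(TY),vel=190)
ctrl.move_l(tcp(TGT+[0,0,25],TY,g),RT(TY),vel=90)
p,d,st=rep('over',ORG=TGT+[0,0,25],YAW=TY); cv2.imwrite('pics/w8.png',p[:,:,::-1]); print(st['t'],st['q'].round(2))
p,d=optics.grab_frame('scene'); cv2.imwrite('pics/s8.png',p[:,:,::-1])
```

```text
over 8.26 [-0.2 -0.9 -3.6] z [594.8 287.4  68.5] plate n,z0 3116 36.6 pitch,roll deg [ 0.25 -0.02]
16.5583 [ 0.32  0.55  1.44 -0.    1.15 -1.16]
```

View pics/w8.png

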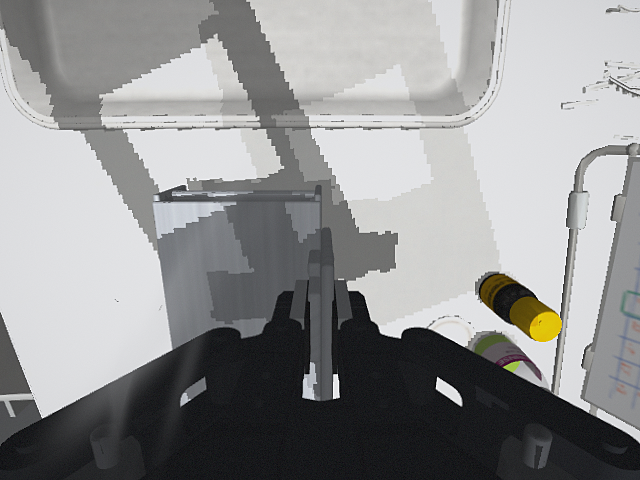

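View pics/s8.png

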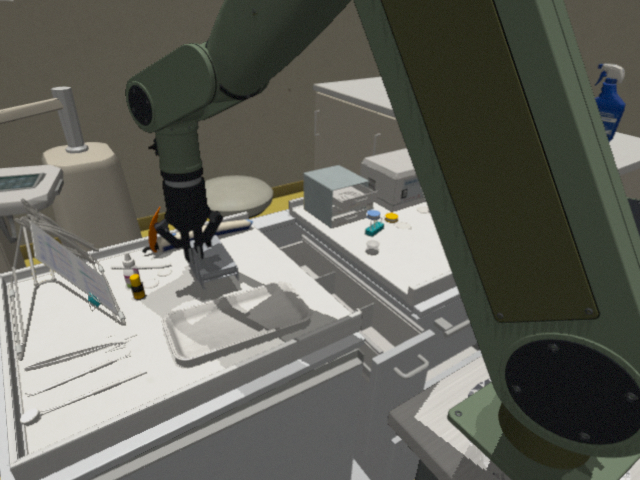

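The tin hangs level with its lid shut. The tray's near rim is at about row 122, parallel to the spout edge at row 190, and the bottles are well clear at (515,305) and (505,350). I'll set it down, release, and look from above for the knob.

Run:
```python
from chk import *
from fit import rects
g=[-25,36.5,GZ]
hit=ctrl.move_l(tcp(TGT+[0,0,-2.5],TY,g),RT(TY),vel=35,threshold=4)
s=sensors.read_state(); print(hit,s['eef_pos'],s['force'].round(1),s['t'])
ctrl.gripper_to(30,40)
s=sensors.read_state(); print(s['grip_width'],s['force'].round(1))
ctrl.move_l([s['eef_pos'][0],s['eef_pos'][1],100],RT(TY),vel=150)
ctrl.gripper_to(40,40)
# move back toward the robot so the knob is seen
ctrl.move_l(tcp(TGT,TY,[-10,-8,150]),RT(TY),vel=150)
st=sensors.read_state(); p,d=optics.grab_frame('wrist'); cv2.imwrite('pics/w9.png',p[:,:,::-1]); np.savez('pics/w9.npz',p=p,d=d,pos=st['eef_pos'],rot=st['eef_rot'])
print(st['t']); rects(campose('wrist',st),d,(100,130,540,440))
```

```text
True [593.86317929 287.2427973   44.42711318] [-0.6  1.   4. ] 17.3083
29.829245099919792 [-0.3 -0.3  0.1]
19.05
plate 15584 c [615.5 248.5] size [ 75.9 140.6] ang 84.72 z 38.2
plate 202 c [626.6 392. ] size [11.9 19.8] ang 64.13 z 38.2
plate 344 c [668.7 389.6] size [17.5 28.9] ang 46.97 z 37.7
rail 1205 c [606.4 284.9] size [10.5 75.3] ang 84.67 z 67.4
rail 273 c [674.  388.4] size [20.3  9.5] ang 4.99 z 66.7
rail 123 c [760.6 326.7] size [ 7.7 15. ] ang 40.25 z 66.8
knob 205 c [587.6 283.7] size [ 6.8 38.2] ang 80.52 z 59.7
knob 68 c [625.5 283.5] size [ 1.4 24.7] ang 84.78 z 58.3
knob 542 c [649.5 236.9] size [11.6 27.1] ang 85.09 z 59.9
knob 204 c [670.3 388.9] size [10.1 21.5] ang 58.38 z 58.3
```

View pics/w9.png

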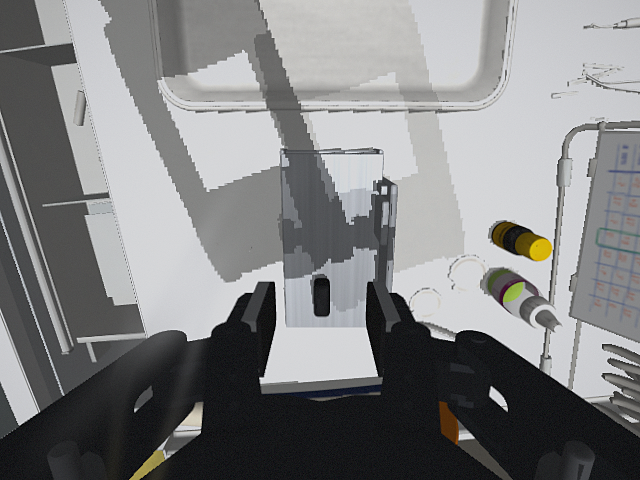

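The tin stands at (615.5,248.5), yaw -5.3°, with the lid shut. The knob is at (649.5,236.9), exactly as expected, seen at pixel (321,297). I'll grip the knob lightly and slide the lid back, stopping on contact.

```bash
cat >> plan.py <<'E'
TIN1=np.array([615.5,248.5,0])
E
python3 - <<'E'
from chk import *
k=np.array([649.5,237.0]); R=RT(TY); ux=rz(TY)[:,0]
ctrl.gripper_to(28,25)
ctrl.move_l([k[0],k[1],90],R,vel=150)
hit=ctrl.move_l([k[0],k[1],GZ],R,vel=80,threshold=8)
s=sensors.read_state(); print(hit,s['eef_pos'].round(1),s['force'].round(1))
ctrl.gripper_to(0,22); s=sensors.read_state(); print(s['grip_width'],s['force'].round(1),s['t'])
if 8<s['grip_width']<15:
    p0=s['eef_pos']; tgt=np.array([k[0],k[1],GZ])+57*ux
    hit=ctrl.move_l(tgt,R,vel=50,threshold=7)
    s=sensors.read_state(); print(hit,s['eef_pos'].round(1),'moved',((s['eef_pos']-p0)@ux).round(1),s['force'].round(1),s['t'])
p,d=optics.grab_frame('wrist'); cv2.imwrite('pics/w10.png',p[:,:,::-1])
E
```

```text
False [649.6 237.   43.3] [ 0.4 -0.2 -0.3]
11.446120185700845 [0.7 0.2 1.3] 21.0333
True [650.4 237.1  44.4] moved 0.2 [ 0.3 -0.5  3.6] 21.3083
```

View pics/w10.png

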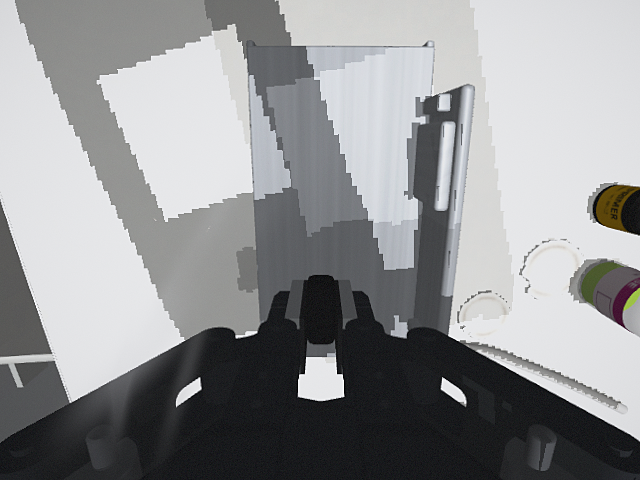

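The knob is gripped (11.4 mm wide) and the lid hasn't moved yet. A small start-up force transient tripped the stop, so I'll go on from the present height with a slightly higher threshold.

Run:
```python
from chk import *
R=RT(TY); ux=rz(TY)[:,0]; p0=np.array([649.6,237.0,44.4])
k=sensors.read_state()['eef_pos']
for tot in (10,30,50,57):
    hit=ctrl.move_l(p0+tot*ux,R,vel=50,threshold=13)
    s=sensors.read_state(); print(tot,hit,s['eef_pos'].round(1),'moved',((s['eef_pos']-p0)@ux).round(1),s['force'].round(1),round(s['grip_width'],1),s['t'])
    if hit: break
p,d=optics.grab_frame('wrist'); cv2.imwrite('pics/w11.png',p[:,:,::-1])
```

```text
10 False [660.3 235.9  44.4] moved 10.8 [1.6 0.  1.1] 11.2 21.7167
30 False [679.7 234.2  44.3] moved 30.3 [-0.3  0.1  3.3] 11.3 22.2667
50 False [700.3 232.1  44.3] moved 51.0 [0.5 0.6 0.8] 11.1 22.8167
57 False [706.3 231.7  44.2] moved 56.9 [-1.5  1.6  2.1] 11.6 23.1083
```

View pics/w11.png

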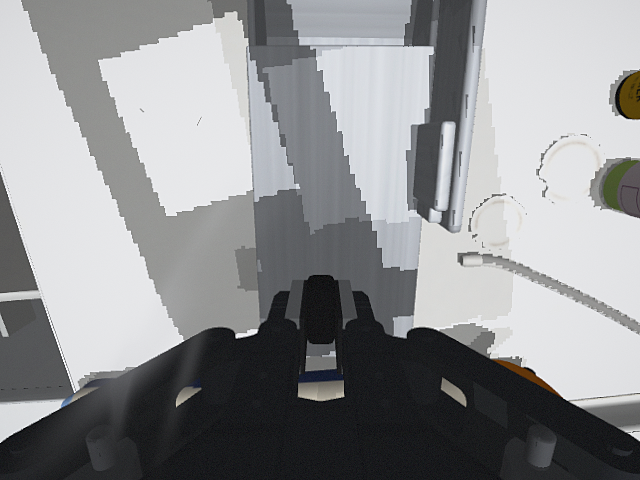

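The lid slid about 57 mm and the tab's end is against the rear stop block at (435,215). I'll release, rise and relocate tab and rail for the second pinch.

Run:
```python
from chk import *
from fit import rects
R=RT(TY)
ctrl.gripper_to(30,40)
s=sensors.read_state(); e=s['eef_pos']
ctrl.move_l([e[0],e[1],95],R,vel=150)
ctrl.move_l(tcp(TIN1,TY,[-15,36.5,130]),R,vel=170)
st=sensors.read_state(); p,d=optics.grab_frame('wrist'); cv2.imwrite('pics/w12.png',p[:,:,::-1]); np.savez('pics/w12.npz',p=p,d=d,pos=st['eef_pos'],rot=st['eef_rot'])
print(st['t']); cp=campose('wrist',st); rects(cp,d,(200,130,345,380))
jj,ii=np.mgrid[130:400,290:350]; P=withdepth(cp,np.c_[ii.ravel(),jj.ravel()],d); L=(P-TIN1)@tipR(TY,0)
for ya,yb in ((29,31),(31,33),(33,35),(35,37),(37,39),(39,41),(41,43),(43,45)):
    m=(L[:,1]>ya)&(L[:,1]<yb)&(L[:,2]>63)&(L[:,2]<70); print(ya,yb,m.sum(),np.percentile(L[m,0],[2,25,50,75,98]).round(1) if m.sum() else '')
```

```text
24.825
plate 8945 c [630.6 245.8] size [ 74.8 168.9] ang 83.86 z 37.8
plate 170 c [561.9 291.2] size [ 6.7 23.1] ang 84.65 z 34.2
rail 1597 c [621.6 284.1] size [ 10.6 103.4] ang 84.1 z 67.0
knob 101 c [573.3 287.9] size [ 5.9 11. ] ang 52.73 z 60.9
29 31 41 [17.8 23.4 30.5 38.2 45.3]
31 33 128 [17.5 23.1 31.  38.7 45.7]
33 35 160 [17.6 22.9 30.  37.7 45.4]
35 37 210 [-40.  -10.3  15.7  34.6  52.5]
37 39 458 [-46.7 -25.4  -0.7  25.3  51.7]
39 41 460 [-47.3 -30.5  -5.9  20.4  50.2]
41 43 88 [-46.1 -34.5 -25.6 -11.2   2.3]
43 45 0
```

View pics/w12.png

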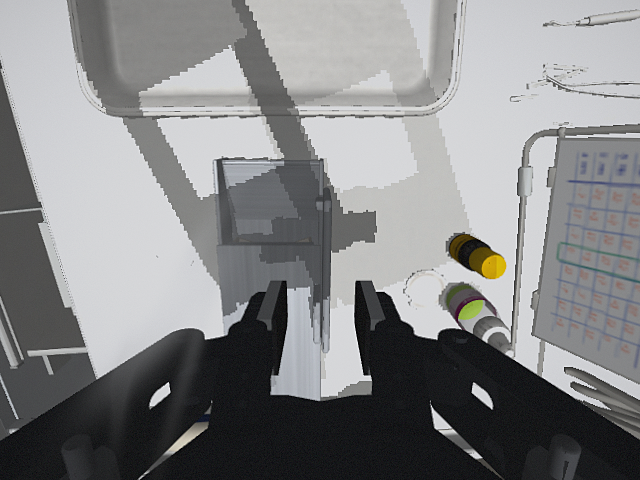

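The lid is fully back: tab at tin x 17–46 (centre 31.3) against the stop, rail turned -5.8°, spout opening clear at (270,200). Reach check for the tip with the corrected grip height, then the pinch.

```bash
cat >> plan.py <<'E'
T2=np.array([615.2,248.2,0]); Y2=np.radians(-5.7); G2=[31.3,36.3,GZ]
def tip_pose(lipx,lipz,deg,yaw=Y2,lipy=0,dz=0):
    a=np.radians(deg); lip=TRAY+rz(TY)@np.array([lipx,lipy,lipz]); o=lip-tipR(yaw,a)@np.array([-68,0,19.])
    return tcp(o,yaw,G2,a),RT(yaw,a)
E
python3 - <<'E'
from chk import *
for yaw in (-5.7,0,5):
  for deg in (0,20,30,42,46,50):
    P,R=tip_pose(30,36,deg,np.radians(yaw)); q=ctrl.solve_ik(P,R); print(yaw,deg,P.round(0),None if q is None else q.round(2))
w=cv2.imread('pics/w12.png')[:,:,::-1]; crop(w,205,145,345,265,'pics/w12c.png',5)
E
```

```text
-5.7 0 [582. 287.  60.] [ 0.33  0.54  1.48 -0.    1.13 -1.15]
-5.7 20 [568. 289.  93.] [ 0.42  0.34  1.74 -0.24  0.77 -0.9 ]
-5.7 30 [557. 290. 107.] [ 0.48  0.27  1.86 -0.49  0.62 -0.65]
-5.7 42 [540. 292. 121.] [ 0.56  0.23  1.98 -0.97  0.52 -0.14]
-5.7 46 [534. 292. 124.] None
-5.7 50 [528. 293. 128.] None
0 0 [579. 297.  60.] [ 0.34  0.54  1.47 -0.    1.13 -1.23]
0 20 [565. 297.  93.] [ 0.42  0.33  1.75 -0.2   0.75 -1.02]
0 30 [553. 297. 107.] [ 0.47  0.26  1.88 -0.43  0.58 -0.79]
0 42 [537. 297. 121.] [ 0.54  0.2   2.01 -0.94  0.44 -0.26]
0 46 [531. 297. 124.] None
0 50 [525. 297. 128.] None
5 0 [575. 306.  60.] [ 0.36  0.54  1.47 -0.    1.13 -1.3 ]
5 20 [561. 305.  93.] [ 0.42  0.33  1.76 -0.17  0.73 -1.14]
5 30 [550. 304. 107.] [ 0.46  0.24  1.89 -0.36  0.54 -0.94]
5 42 [534. 302. 121.] [ 0.52  0.18  2.04 -0.89  0.37 -0.38]
5 46 [528. 302. 124.] None
5 50 [521. 301. 128.] None
```

View pics/w12c.png

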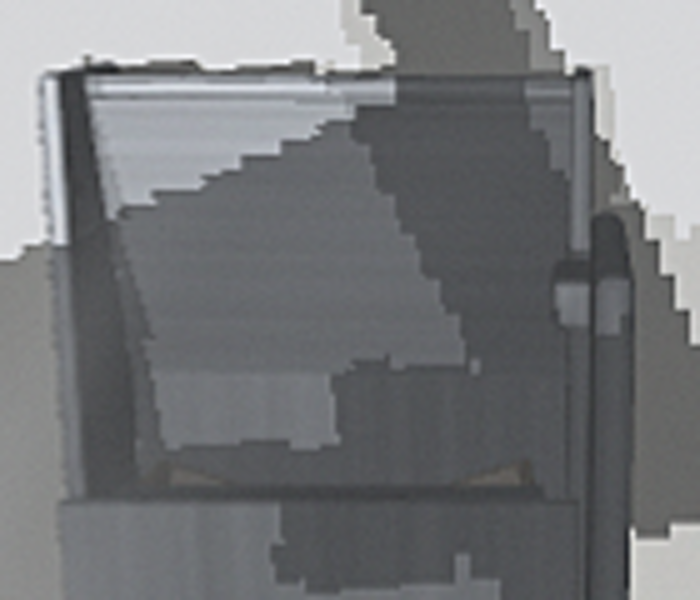

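Inside the opening the ramp is clear, and the impression tray's front edge just shows under the flap at (190,478) and (500,478). Pinching tab and rail, then a test lift.

Run:
```python
from chk import *
R=RT(Y2)
ctrl.move_l(tcp(T2,Y2,G2[:2]+[95]),R,vel=150)
hit=ctrl.move_l(tcp(T2,Y2,G2),R,vel=80,threshold=8)
s=sensors.read_state(); print(hit,s['eef_pos'].round(1),s['force'].round(1))
ctrl.gripper_to(0,30); s=sensors.read_state(); print(s['grip_width'],s['force'].round(1))
if 7.5<s['grip_width']<13:
    ctrl.gripper_to(0,110)
    ctrl.move_l(tcp(T2+[0,0,12],Y2,G2),R,vel=50)
    p,d,st=rep('lift',ORG=T2+[0,0,12],YAW=Y2,box=(120,215,290,300)); print(st['wrist_torque'].round(2),st['t'])
    cv2.imwrite('pics/w13.png',p[:,:,::-1])
```

```text
False [650.3 281.3  43.6] [ 1.1  0.1 -0.2]
9.249778535748232 [0.6 0.9 1.4]
lift 7.59 [-1.   0.2 -4.8] z [649.3 280.8  54.6] plate n,z0 2585 35.2 pitch,roll deg [-0.22 -0.24]
[ 0.07 -0.07 -0.01] 27.1167
```

View pics/w13.png

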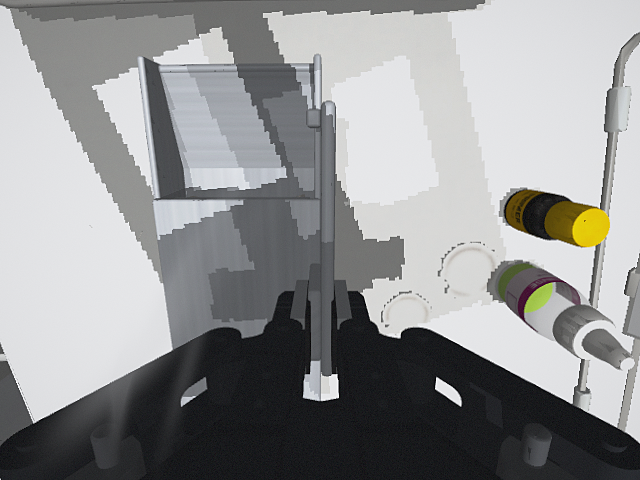

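Lid and tin are level in the grip (pitch and roll 0.2°) and the lid is held open. I'll lift, move over the tray, tilt to 26°, and check the lip before tipping fully.

Run:
```python
from chk import *
ctrl.move_l(tcp(T2+[0,0,50],Y2,G2),RT(Y2),vel=120)
ctrl.move_l(*tip_pose(40,69,2),vel=120)
ctrl.move_l(*tip_pose(40,50,26),vel=70)
st=sensors.read_state(); p,d=optics.grab_frame('wrist'); cv2.imwrite('pics/w14.png',p[:,:,::-1]); np.savez('pics/w14.npz',p=p,d=d,pos=st['eef_pos'],rot=st['eef_rot'])
p,d=optics.grab_frame('scene'); crop(p,100,180,340,380,'pics/s14.png',3); print(st['t'],st['grip_width'],st['eef_pos'],tip_pose(40,50,26)[0])
```

```text
28.8583 7.988562163897557 [571.90211383 288.73611923 115.86722725] [571.25819172 288.54893959 115.55070901]
```

View pics/w14.png

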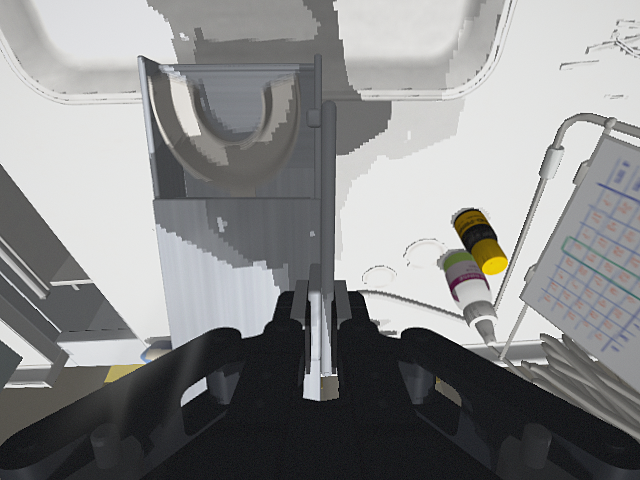

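View pics/s14.png

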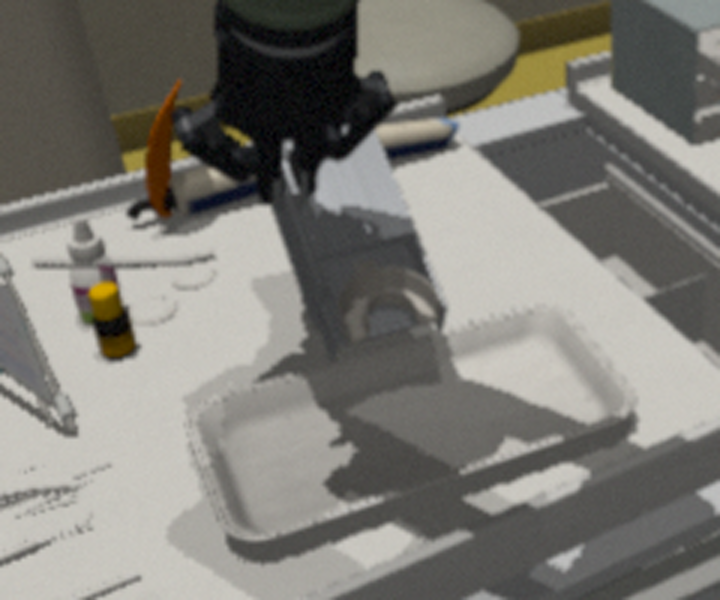

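The impression tray has slid onto the ramp, up to the lip at row 66. The lip hangs over the tray's near part and the lid is held. I'll check the lip's position from depth, then tip.

Run:
```python
from chk import *
z=np.load('pics/w14.npz'); cp=campose('wrist',dict(eef_pos=z['pos'],eef_rot=z['rot']))
for c in (170,200,230,290,305):
    for r in (62,66,69): 
        P=withdepth(cp,[c,r],z['d']); print(c,r,((P-TRAY)@rz(TY)).round(1)[0],end=' ')
    print()
```

```text
170 62 [ 50.9 -47.6   4.9] 170 66 [ 40.7 -29.8  49.9] 170 69 [ 41.8 -29.9  50.5] 
200 62 [ 51.3 -31.    4.5] 200 66 [ 40.7 -16.3  50.9] 200 69 [ 41.7 -16.3  51.7] 
230 62 [ 51.5 -14.2   4.7] 230 66 [41.2 -3.5 49.7] 230 69 [41.8 -3.2 51.8] 
290 62 [52.2 18.9  3.7] 290 66 [41.2 22.8 50.9] 290 69 [42.  22.8 52.3] 
305 62 [52.  27.3  4.8] 305 66 [41.1 29.3 51.6] 305 69 [42.3 29.3 51.5]
```

The lip measures (41, 0, 50) mm in tray axes, within 1 mm of plan. I'll lower it and tip to 42°.

Run:
```python
from chk import *
ctrl.move_l(*tip_pose(38,40,27),vel=50)
ctrl.move_l(*tip_pose(38,37,42),vel=30)
ctrl.hold(0.3)
st=sensors.read_state(); p,d=optics.grab_frame('wrist'); cv2.imwrite('pics/w15.png',p[:,:,::-1]); np.savez('pics/w15.npz',p=p,d=d,pos=st['eef_pos'],rot=st['eef_rot'])
p,d=optics.grab_frame('scene'); crop(p,100,180,340,380,'pics/s15.png',3); print(st['t'],st['grip_width'],st['force'].round(1))
```

```text
30.5667 7.847307369500112 [-0.8 -0.1 -4.2]
```

View pics/w15.png

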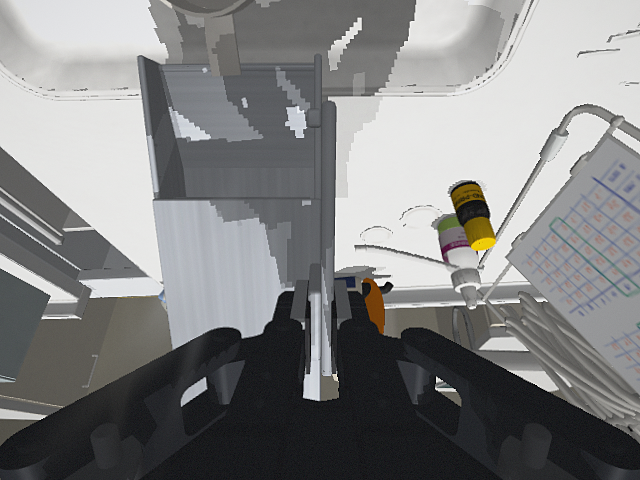

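View pics/s15.png

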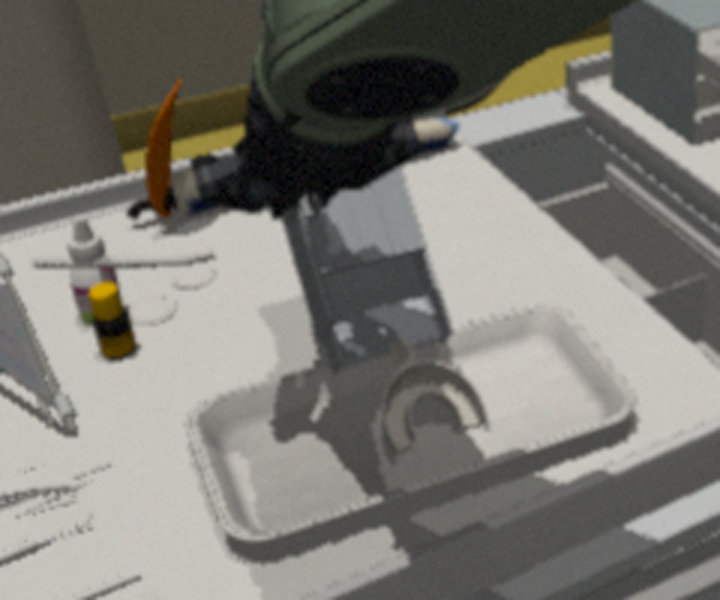

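The impression tray has left the tin and lies in the instrument tray; only its handle still overlaps the lip, near (222,65). I'll draw the tin back slowly along the ramp slope so the handle comes off.

Run:
```python
from chk import *
ctrl.move_l(*tip_pose(62,45,42),vel=50)
ctrl.hold(0.2)
st=sensors.read_state(); p,d=optics.grab_frame('wrist'); cv2.imwrite('pics/w16.png',p[:,:,::-1])
p,d=optics.grab_frame('scene'); crop(p,100,180,340,380,'pics/s16.png',3); print(st['t'],st['grip_width'],st['force'].round(1))
```

```text
31.525 7.421162319566401 [ 0.2  0.4 -3.9]
```

View pics/w16.png

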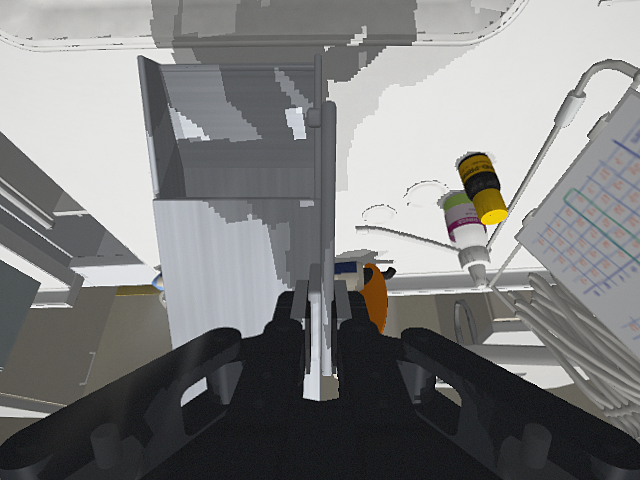

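View pics/s16.png

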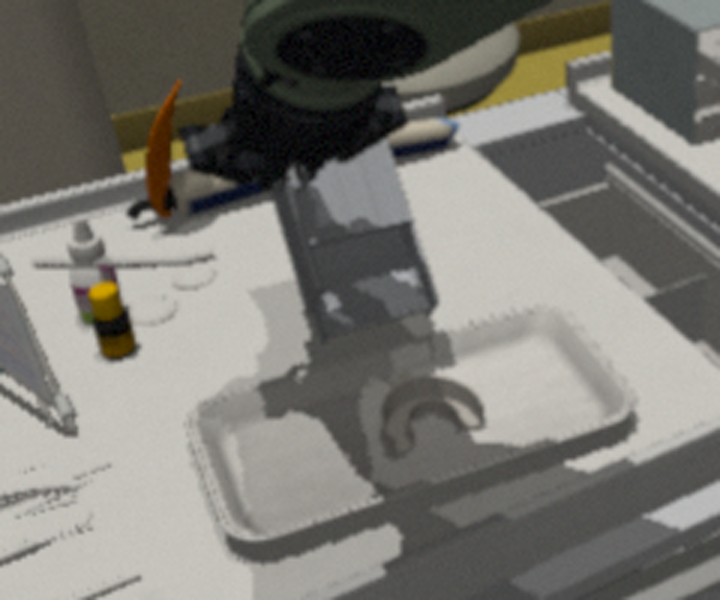

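The tin is empty and the impression tray lies flat in the instrument tray. Now I'll level the tin, bring it back beside the tray and set it down.

Run:
```python
from chk import *
ctrl.move_l(*tip_pose(80,75,20),vel=80)
ctrl.move_l(tcp(T2+[0,0,40],Y2,G2),RT(Y2),vel=80)
p,d,st=rep('level',ORG=T2+[0,0,40],YAW=Y2,box=(120,215,290,300))
hit=ctrl.move_l(tcp(T2+[0,0,4],Y2,G2),RT(Y2),vel=70)
hit=ctrl.move_l(tcp(T2+[0,0,-3],Y2,G2),RT(Y2),vel=20,threshold=4)
s=sensors.read_state(); print(hit,s['eef_pos'],s['force'].round(1),s['t'])
ctrl.gripper_to(30,40)
s=sensors.read_state(); print(s['grip_width'],s['force'].round(1)); e=s['eef_pos']
ctrl.move_l([e[0],e[1],130],RT(Y2),vel=130)
ctrl.move_l(tcp(T2,Y2,[-30,0,200]),RT(Y2),vel=200)
from fit import rects
st=sensors.read_state(); p,d=optics.grab_frame('wrist'); cv2.imwrite('pics/w17.png',p[:,:,::-1]); print(st['t'])
rects(campose('wrist',st),d,(200,100,420,400))
```

```text
level 7.82 [ 0.  -1.2 -3.8] z [649.4 281.5  83.4] plate n,z0 2621 36.0 pitch,roll deg [-0.24 -0.27]
True [650.82162366 281.60353492  44.77487595] [-0.8  0.1  4.6] 34.575
30.09424880169355 [0.6 0.  0.1]
36.3833
plate 9522 c [643.6 244.8] size [ 74.3 194.6] ang 84.31 z 38.5
plate 108 c [561.6 289.3] size [ 6.1 22.6] ang 85.97 z 34.0
plate 1015 c [769.1 231.9] size [104.9  16.9] ang 86.86 z 35.9
rail 503 c [602.9 287.8] size [ 5.5 64. ] ang 84.29 z 68.6
knob 73 c [575.6 286.4] size [ 7.1 11.9] ang 73.49 z 58.6
knob 332 c [704.5 231.4] size [11.2 27.7] ang 84.23 z 59.2
```

View pics/w17.png

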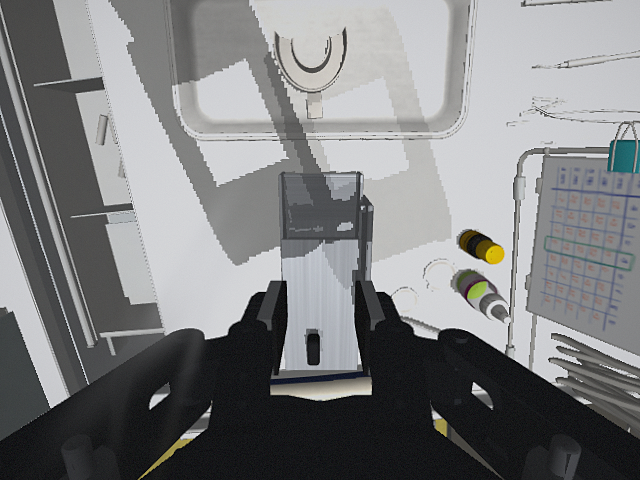

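The tin stands upright with its lid on, held at the rear stop; the knob is at (313,348). The impression tray is flat inside the instrument tray at (312,60). I'll draw the arm clear and make a last check from above.

Run:
```python
from chk import *
s=sensors.read_state(); e=s['eef_pos']
ctrl.move_l([e[0]-60,e[1],290],RT(Y2),vel=220)
ctrl.move_ptp([420,-60,300],RT(np.radians(-20)))
st=sensors.read_state(); p,d=optics.grab_frame('top'); cv2.imwrite('pics/t18.png',p[:,:,::-1]); crop(p,60,90,560,330,'pics/t18c.png',1.6)
print(st['t'],st['force'].round(1)); cp=campose('top')
from fit import rects
rects(cp,d,(185,110,245,240))
a=cv2.imread('pics/top0.png').astype(int)[:,:,::-1]; df=(abs(a-p).max(2)>45).astype(np.uint8)
n,l,sx,c=cv2.connectedComponentsWithStats(cv2.medianBlur(df,3))
for i in range(1,n):
    if sx[i,4]>8: print('diff',sx[i].tolist())
x0,y0,x1,y1=150,220,285,308
jj,ii=np.mgrid[y0:y1,x0:x1]; P=withdepth(cp,np.c_[ii.ravel(),jj.ravel()],d); H=P[:,2].reshape(ii.shape)
m=cv2.medianBlur(((H>8)&(H<40)).astype(np.uint8),3); n,l,s,c=cv2.connectedComponentsWithStats(m); i=1+np.argmax(s[1:,4])
print('tray',cv2.minAreaRect(onplane(cp,np.argwhere(l==i)[:,::-1]+[x0,y0],17)[:,:2].astype(np.float32)))
```

```text
38.3167 [ 0.2 -0.2 -0.4]
plate 517 c [776.6 258. ] size [ 25.8 117.4] ang 0.55 z 38.3
plate 1879 c [659.6 242.5] size [ 76.6 165.2] ang 84.32 z 42.6
rail 146 c [623.1 282.7] size [ 11. 101.] ang 84.33 z 73.5
diff [226, 144, 8, 14, 94]
diff [234, 144, 14, 80, 323]
diff [200, 167, 13, 54, 308]
diff [217, 196, 5, 2, 10]
diff [226, 197, 5, 2, 10]
diff [438, 237, 14, 31, 207]
diff [309, 241, 166, 239, 15873]
diff [463, 250, 10, 13, 100]
diff [205, 255, 9, 17, 37]
diff [226, 255, 8, 19, 39]
diff [337, 263, 11, 18, 142]
diff [225, 266, 2, 5, 9]
diff [333, 337, 11, 7, 68]
diff [291, 395, 22, 25, 408]
diff [217, 406, 82, 74, 3047]
diff [298, 422, 6, 3, 16]
diff [611, 443, 29, 37, 621]
diff [325, 453, 65, 27, 779]
tray ((449.66473388671875, 263.88409423828125), (258.23162841796875, 137.2907257080078), 84.72756958007812)
```

View pics/t18c.png

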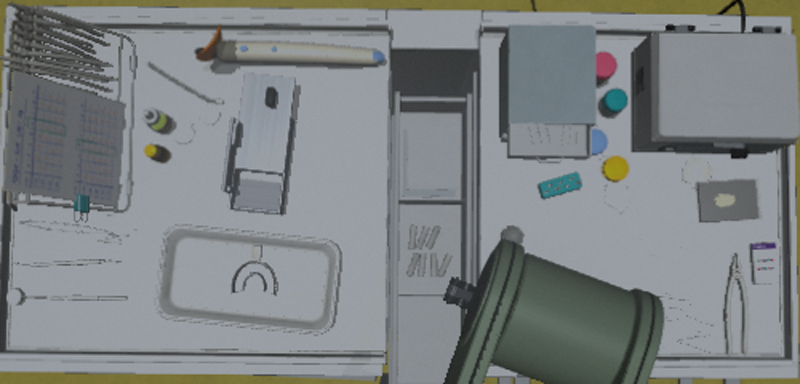

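The top view shows the tin upright beside the tray with its lid on, at (262,142). The impression tray is inside the instrument tray at (255,275). The instrument tray, bottles and spool haven't moved, and the dish, partly hidden by the arm, is still at (512,233). I'm handing the job in.

Run:
```python
from plant import ctrl
ctrl.finish_job()
```

```text
the job is handed in; nothing more can be done
```

The job is done and handed in at about 38 s of the 72 s. The tin was carried to the left with tab and rail pinched, and its lid was level when I measured it over the drop-off spot. There I slid the lid back by its knob to the rear stop and pinched tab and rail again. I tipped the impression tray out at 42° with the lip about 35 mm above the instrument tray's floor. The fingers never touched it. The tin was then stood beside the instrument tray.

**Last checks:**
- **Tin:** it stands upright at about (615, 248), with the lid on and open against the rear stop.
- **Impression tray:** it lies flat inside the instrument tray.
- **Surroundings:** the instrument tray measured exactly where it started, and the picture difference shows nothing at the bottles or the spool. The dish was partly behind the arm in the last view, but what I could see was in its place.

**What went wrong or disagreed:**
- **First pinch was too high:** the fingertips really stand about 2 mm ahead of the TCP, not the 25 mm that `ctrl.tcp_to_tips` gives. During a 12 mm test lift at the start the lid tilted about 11°, so it was briefly not shut. I set the tin back down within 2 mm of its place, the lid reseated flat, and I gripped again 22 mm lower before carrying it.
- **Grip width:** the later pinches read 7.4–9.4 mm, under the nominal 10, but the lid stayed flat each time I measured it.
- **Lid stop:** I felt no clear stop force at the end of the slide; I confirmed the end position from the camera.

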